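Pass the marble tray to the next player

ROBOT

A 7-joint arm with a two-finger parallel gripper is mounted at the origin on the work surface. World frame = base frame: x ahead of the robot, y to its left, z up, the work surface at z = 0. Lengths are in m, angles in rad, forces in N, time in s.
With the tool pointing down it reaches from about 0.4 to 0.9 m from the base axis. Payload 5.5 kg.
Tool frame: the origin (TCP) lies at the very end of the fingers, on their centre line; the grasp point (between the pads) lies arm.hold_point_z behind it (arm.hold_point_z is the distance from the TCP to the grasp point, in m); z points along the fingers, y is the line along which they close (so a half turn about z gives the same grasp; the last joint's range is limited). The gripper opens to 92 mm and grips with 3 to 60 N. Pads are 19 mm wide; open, the fingers measure 130 mm over their backs; the gripper's body (75 mm by 190 mm) begins 47 mm behind the grasp point.
Start: joints at [-1.01, 0.501, -0.427, 1.55, 0.221, 1.138, -0.21], TCP at [0.191, 0.621, 0.227] pointing down, gripper open.
Joint ranges: [-2.88, 2.88], [-0.31, 2.03], [-1.54, 1.56], [0.2, 2.42], [-1.41, 4.55], [0.19, 2.02], [-2.57, 2.57]. Speed limits (rad/s): [2.57, 2.57, 3.14, 3.14, 3.14, 3.14, 3.14].

INTERFACE

Orientations are given as [roll, pitch, yaw] about the fixed x, y, z axes, in that order (R = Rz(yaw) Ry(pitch) Rx(roll)).
In Python, from rig import arm gives the robot as it stands.
- The arm moves only by the tool move_arm, never from a script. Its argument "rows" is a list of rows, each an object with "linear": the shift along the tool's x, y, z in units of 0.2 m (1.0 is 0.2 m), a list of three; "turn": the turn, a rotation vector about the tool's x, y, z in units of pi/4 rad (1.0 is pi/4 rad), a list of three; "claw": the closure, from 0 (fully open) to 1 (shut). In form: [{"linear": [tx, ty, tz], "turn": [wx, wy, wz], "claw": claw}, ...]. A call has 1 to 20 rows; each row is the pose to reach, as a shift and turn from the pose commanded when the call began, along the tool's axes at that moment; what a row does not reach only later rows make up. A row lasts 1/12 s, in which the tool goes at most 41.7 mm and 7.16 degrees, less where a joint would pass 70% of its speed; a pose out of reach is approached as far as the arm can. A call with a number of a shift or a turn outside -1 to 1 is refused whole. A call with a gripper value outside its range is refused whole. The fingers move at their own pace and stop on an object; "force" is the grip in N (left out, the last holds). Time passes only in rows, so rows that repeat a pose let the fingers close. It gives the time, the measured TCP pose, the force, the opening and the grip force at its end, in the units of the state.
- arm.read_state(): the state, without advancing time (a new reading comes with each control period).
- arm.capture(name): name is "scene" or "top" or "wrist"; returns the picture (400x640x3 uint8, blue, green, red); there is no depth.
- arm.camera_model(name): a dict with "camera_matrix" (3x3 intrinsics, pixels), "R" (3x3) and "t" (3): a world point X has camera coordinates R X + t. Camera axes: x right, y down, z forward; pixel columns grow to the right and rows downward; lengths in m; the calibration is good to about 2 mm. A picture is of the moment at which its call begins: read the wrist's pose just before it. camera_model takes no time and is no camera call; for the wrist camera it gives the pose at the moment of the call.
- arm.job_done(): hands the job in; it is judged then, once.
Trained networks look in the newest picture that a camera, given by its name, has taken for a name from the list of things; names that differ only in an ending like _2 or _b are one class to them, and where a whole thing is asked for, a point or a joint stands for the part that bears it (a point fixed in the world has none). Each returns a list of dicts, best first, with "conf" (0 to 1); they miss things now and then, are a little off and sometimes report something else, mostly with a low value. They report only what shows in the picture. A call takes as long as a camera call.
- arm.recognise(camera, target): "box" ([left, top, right, bottom] in pixels, round what is visible of it).
- arm.cut_out(camera, target): "mask" (400x640 bool, what is visible of it) and "box" ([left, top, right, bottom] in pixels, round what is visible of it).
The state is a dict: "t": time; "joint_positions": joint angles; "qd": joint speeds; "joint_torque": joint torques, N m; "eef_pos": TCP position; "orientation": TCP orientation; "wrist_force": force on the tool from outside, world axes, zero at the start; "torque": the same for the moment, N m; "gripper_width": finger opening in m; "grasp_force": force on a finger pad.
Only numpy, scipy, OpenCV 4.12 (cv2) and the standard library are available. Lean on these libraries where they do the work, as an engineer would, in place of code of your own. Each camera call takes 0.05 s, during which the arm holds its last target. There are 200 camera calls.

TASK

Set the marble game up for the next player: drop the orange pawn into the orange pocket and the pink pawn into the pink pocket of the wooden tray while it stands on its round mat. Then take the tray by its arch handle, lift it straight up at least 6 cm and, in the air over the mat, turn it a quarter turn until its black arrow points straight at the teal token, all the while keeping the tray level and the loose blue ball in the middle of the dish. Finish still holding the tray up there, steady and level, and leave the other things on the table as they are.

Things in the scene. Friction and masses are not known exactly. Their poses are not given: they have to be found in the camera images.
- tray: Loose round wooden tray, about 0.3 kg, standing on the mat. Origin: centre of its underside; z up, x along the black arrow. Dish of inner radius 68 mm: a shallow cone rising 6 degrees from 12 mm height at the centre to a 27 mm high rim of radius 74 mm. An arch handle spans it along x (feet at x = +-74 mm, top 127 mm up); round pockets (cups) at the +y (orange) and -y (pink) sides.
- arrow_tip (a point): Tip of the tray's flat black arrow, 118 mm from the tray's centre along its x axis, 15 mm above its underside. At the start it points roughly away from the robot, with the two tokens to its left and right, so that the turn is a quarter turn towards the side where the teal token lies.
- handle (a point): Centre of the arch handle's top bar, 118 mm above the tray's underside, straight above the dish centre: bar 14 mm wide (tray y), 18 mm tall, 74 mm long (along tray x). Clear of everything below for 75 mm above the dish.
- orange_pocket (a point): Centre of the inner floor of the orange cup, 98 mm from the tray's centre on its +y side. Cup: inner diameter 27 mm, outer 36 mm, mouth 24 mm above this point, floor 4 mm above the tray's underside. Axes as the tray's.
- pink_pocket (a point): The same for the pink cup, on the tray's -y side.
- ball: Loose blue glass ball, 30 mm diameter, about 35 g, lying in the middle of the dish. Origin: its centre (its axes turn as it rolls). It rolls to the rim if the tray tilts more than the dish's 6 degrees or is jerked.
- orange_pawn: Orange pawn standing upright and loose on the table left or right of the mat: a 22 mm diameter cylinder with a round head of the same width, 71 mm tall, about 25 g. Origin: centre of its underside. Standing in a cup, all above 24 mm stays clear of the cup.
- pink_pawn: Pink pawn, same size, on the other side of the mat.
- mat: Fixed round beige game mat, 260 mm diameter, 3 mm thick. Origin: centre of its underside; x axis roughly away from the robot. The tray stands at its centre.
- teal_token: Fixed teal (blue-green) disc, 48 mm diameter, 8 mm thick, 165 mm from the mat's centre, to the left or the right of the mat. Origin: centre of its underside. A white disc of the same size on the other side is the player who has just played.
- navy_pawn: Bystander: spare dark navy pawn, size as the others. Leave it standing.
- remote: Bystander: black remote control, 165 x 45 x 18 mm. Origin: centre of its underside.
- candle: Bystander: candle in an amber glass, 72 mm diameter, 62 mm tall. Origin: centre of its underside.
- mug: Bystander: white mug, 80 mm diameter, 90 mm tall. Origin: centre of its underside.

How it is judged:
On the way, in this order (a step that is already met when the one before it is completed fails the run):
1. both pawns stand in the pockets of their own colour, let go, with the tray still on its mat (horizontal distance between orange_pawn and orange_pocket below 0.009 m and z of orange_pawn in the frame of orange_pocket between -0.004 and 0.006 m and angle between each of orange_pawn, pink_pawn's own z axis and vertical below 0.3 rad and horizontal distance between pink_pawn and pink_pocket below 0.009 m and z of pink_pawn in the frame of pink_pocket between -0.004 and 0.006 m and contact force between the fingers and orange_pawn below 0.1 N and contact force between the fingers and pink_pawn below 0.1 N and height (world z) of tray below 0.01 m), for 0.2 s.
2. the tray is lifted straight up off the mat by at least 40 mm, not turned yet (within 0.4 rad of the mat's x axis) (height (world z) of tray above 0.043 m and angle between the x axis of tray and the x axis of mat, either way round below 0.4 rad), for 0.05 s.
At the end, for the whole second after the job is handed in: Fingers hold the still tray level (0.12 rad), underside 45 mm or more up, centre within 50 mm of the mat's; the arrow's line passes within 30 mm of the teal token's centre, on the arrow's side; ball within 15 mm of the dish centre; each pawn stands in its own pocket (horizontal distance between orange_pawn and orange_pocket below 0.009 m and z of orange_pawn in the frame of orange_pocket between -0.004 and 0.006 m and angle between each of orange_pawn, pink_pawn's own z axis and vertical below 0.3 rad and horizontal distance between pink_pawn and pink_pocket below 0.009 m and z of pink_pawn in the frame of pink_pocket between -0.004 and 0.006 m and contact force between the fingers and orange_pawn below 0.1 N and contact force between the fingers and pink_pawn below 0.1 N and height (world z) of tray above 0.045 m and angle between tray's own z axis and vertical below 0.12 rad and contact force between the fingers and tray above 1 N and contact force between tray and mat below 0.1 N and horizontal distance between tray and mat below 0.05 m and horizontal distance between ball and tray below 0.015 m and linear speed of tray below 0.03 m/s and angular speed of tray below 0.2 rad/s and x of teal_token in the frame of tray above 0.08 m and y of teal_token in the frame of tray between -0.03 and 0.03 m); the arm keeps its last pose, push and grip.
It fails at once if the ball strays more than 35 mm from the middle of the dish (horizontal distance between ball and tray above 0.035 m).
It fails at once if the tray tilts more than 0.2 rad (angle between tray's own z axis and vertical above 0.2 rad).
It fails at once if the tray is turned (more than 0.6 rad from the mat's x axis) while it is still on or near the mat (angle between the x axis of tray and the x axis of mat, either way round above 0.6 rad and height (world z) of tray below 0.02 m).
It fails at once if a bystander (navy pawn, remote, candle, mug) is moved by more than 30 mm (distance of any of navy_pawn, remote, candle, mug from where it was at the start of the episode above 0.03 m).
It also fails if it takes over 72 s, if anything falls off the work surface, if the arm or the gripper's body presses on something with over 40 N, if the wrist force passes 120 N, or if a joint passes its speed limit or range.

## Working session

There is one attempt and no reset: what is moved stays moved. The work goes in short steps, Python scripts to look and compute and a tool call to move; the robot and the scene stay as the last step left them, time stands still between calls to the robot, and variables do not carry over. Pictures are saved under pics/ and viewed, at most 10 in all, crops included, and the job is handed in when it is done.

Besides the shell and the picture viewer there is one more tool, called after ">>>" as a command line: name --argument value ..., lists and objects as JSON in quotes. move_arm: Moves the arm, as the interface text tells. Shifts and turns lie within -1 to 1; 1 stands for 0.2 m of shift or pi/4 rad of turn. Its arguments: {"type":"object","properties":{"rows":{"type":"array","items":{"type":"object","properties":{"linear":{"type":"array","items":{"type":"number"}},"turn":{"type":"array","items":{"type":"number"}},"claw":{"type":"number"}}}},"force":{"type":"number"}},"required":["rows"]}

```bash
mkdir -p pics; ls; python3 - <<'E'
from rig import arm
import cv2,numpy as np
s=arm.read_state();print({k:np.round(v,3).tolist() for k,v in s.items()});print(arm.hold_point_z)
a=arm.capture("top");b=arm.capture("scene")
cv2.imwrite("pics/top.png",a);cv2.imwrite("pics/scene.png",b)
for c in("top","scene"):
  m=arm.camera_model(c);print(c,np.round(m["camera_matrix"],1).tolist(),np.round(m["R"],3).tolist(),np.round(m["t"],3).tolist())
  for n in["tray","arrow_tip","orange_pocket","pink_pocket","ball","orange_pawn","pink_pawn","mat","teal_token","navy_pawn","remote","candle","mug","handle"]:
    print(n,[(np.round(d["box"]).tolist(),round(d["conf"],2)) for d in arm.recognise(c,n)[:2]])
E
```

```text
pics
{'t': 0.0, 'joint_positions': [-1.01, 0.502, -0.427, 1.551, 0.221, 1.138, -0.21], 'qd': [-0.002, 0.0, -0.001, 0.001, 0.001, 0.002, -0.0], 'joint_torque': [0.0, -56.659, -5.816, -27.911, -0.069, 0.031, 0.0], 'eef_pos': [0.191, 0.621, 0.226], 'orientation': [-3.14, -0.0, 2.844], 'wrist_force': [-0.177, 0.333, -0.129], 'torque': [-0.009, 0.052, 0.02], 'grasp_force': 0.0, 'gripper_width': 0.092}
0.0188
top [[407.4, 0.0, 324.4], [0.0, 407.4, 194.2], [0.0, 0.0, 1.0]] [[0.028, -0.999, 0.034], [-0.986, -0.033, -0.165], [0.166, -0.029, -0.986]] [0.007, 0.606, 1.136]
tray [([286.0, 179.0, 366.0, 247.0], 0.95)]
arrow_tip [([288.0, 182.0, 362.0, 248.0], 0.91)]
orange_pocket [([285.0, 185.0, 363.0, 245.0], 0.93)]
pink_pocket [([288.0, 179.0, 364.0, 243.0], 0.97), ([279.0, 127.0, 304.0, 149.0], 0.27)]
ball []
orange_pawn [([214.0, 244.0, 227.0, 250.0], 0.51)]
pink_pawn [([425.0, 236.0, 441.0, 248.0], 0.58)]
mat [([279.0, 176.0, 367.0, 267.0], 0.79), ([174.0, 168.0, 209.0, 209.0], 0.16)]
teal_token [([370.0, 206.0, 388.0, 221.0], 0.76)]
navy_pawn [([242.0, 146.0, 254.0, 156.0], 0.46), ([368.0,
[... 565 characters left out ...]
0, 164.0, 342.0, 233.0], 0.6)]
pink_pocket [([257.0, 160.0, 339.0, 236.0], 0.97), ([435.0, 173.0, 473.0, 223.0], 0.16)]
ball [([290.0, 193.0, 306.0, 206.0], 0.65)]
orange_pawn [([391.0, 145.0, 406.0, 164.0], 0.73)]
pink_pawn [([255.0, 161.0, 337.0, 235.0], 0.67), ([165.0, 190.0, 182.0, 211.0], 0.64)]
mat [([249.0, 171.0, 347.0, 248.0], 0.59)]
teal_token [([227.0, 218.0, 246.0, 235.0], 0.71)]
navy_pawn [([434.0, 171.0, 473.0, 221.0], 0.67), ([406.0, 233.0, 420.0, 254.0], 0.53)]
remote [([143.0, 254.0, 207.0, 323.0], 0.93)]
candle [([345.0, 250.0, 377.0, 290.0], 0.74)]
mug [([432.0, 173.0, 474.0, 220.0], 0.68), ([257.0, 160.0, 338.0, 237.0], 0.63)]
handle [([258.0, 160.0, 339.0, 233.0], 0.98)]
```

```bash
python3 - <<'E'
import cv2,numpy as np
a=cv2.imread("pics/top.png");b=cv2.imread("pics/scene.png")
a=cv2.resize(a[110:290,160:460],None,fx=2.66,fy=2.66,interpolation=cv2.INTER_CUBIC)
cv2.imwrite("pics/topc.png",a)
E
```

```text
(no output)
```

View pics/topc.png

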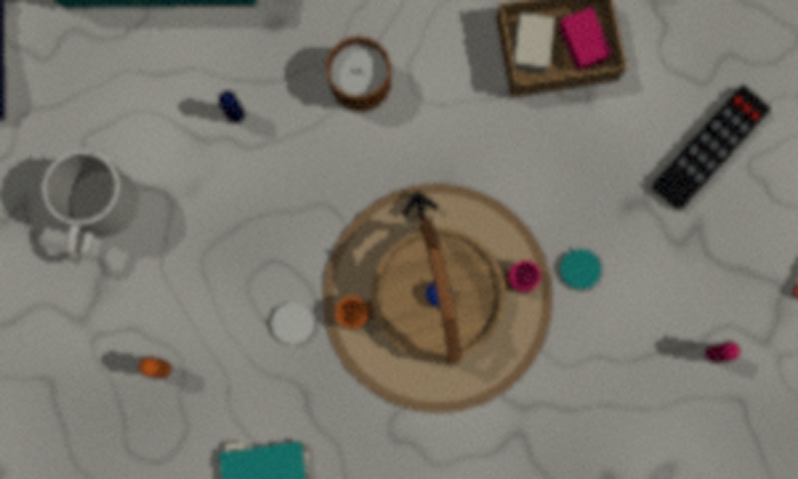

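View pics/scene.png

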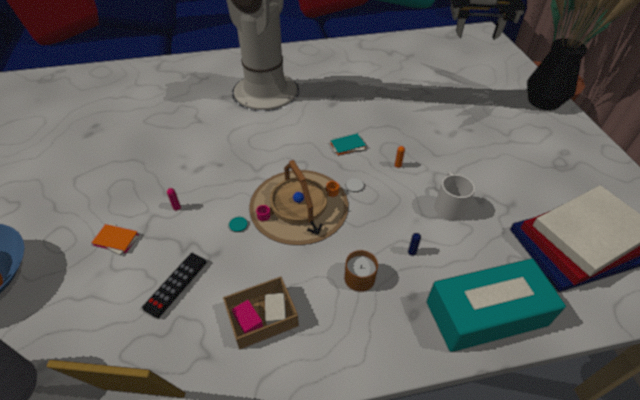

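```bash
cat > h.py <<'E'
from rig import arm
import numpy as np
from scipy.spatial.transform import Rotation as Ro
def ray(c,uv,z,m=None):
    m=m or arm.camera_model(c)
    d=m["R"].T@np.linalg.solve(m["camera_matrix"],[*uv,1.]); o=-m["R"].T@m["t"]
    return o+d*(z-o[2])/d[2]
def proj(c,X,m=None):
    m=m or arm.camera_model(c)
    p=m["camera_matrix"]@(m["R"]@np.asarray(X,float)+m["t"]); return p[:2]/p[2]
def goto(pos,yaw):
    s=arm.read_state();R=Ro.from_euler("xyz",s["orientation"])
    T=Ro.from_euler("xyz",[np.pi,0,yaw])
    print("pos",np.round(s["eef_pos"],4),"rpy",np.round(s["orientation"],4),"q",np.round(s["joint_positions"],2),"t",round(s["t"],2))
    print("linear",np.round(R.inv().apply(np.array(pos)-s["eef_pos"])/.2,4),"turn",np.round((R.inv()*T).as_rotvec()/(np.pi/4),4))
E
python3 - <<'E'
from h import *
for n,uv,z in[("opawn",(217,248),.06),("ppawn",(431.5,242),.06),("ocup",(292,227),.031),("pcup",(357,214),.031),("mat",(324.5,221),.003),("teal",(378,211),.008),("tip",(317,184),.018),("teal_b",(379,213.5),.008),("navy",(247,150),.04),("candle",(293,138),.05),("mug",(190,181),.09)]:
    print(n,ray("top",uv,z).round(3))
for n,uv,z in[("opawn",(398.5,154.5),.035),("ppawn",(173.5,200),.035),("teal",(236.5,226),.008)]: print(n,ray("scene",uv,z).round(3))
goto([.45,-.02,.40],np.pi/2)
m=arm.camera_model("wrist");print((-m["R"].T@m["t"]).round(3),m["R"].round(2).tolist(),m["camera_matrix"][0])
E
```

```text
opawn [0.442 0.322 0.06 ]
ppawn [ 0.476 -0.284  0.06 ]
ocup [0.509 0.116 0.031]
pcup [ 0.553 -0.073  0.031]
mat [0.532 0.021 0.003]
teal [ 0.567 -0.139  0.008]
tip [0.642 0.047 0.018]
teal_b [ 0.56  -0.142  0.008]
navy [0.733 0.259 0.04 ]
candle [0.772 0.123 0.05 ]
mug [0.624 0.403 0.09 ]
opawn [0.436 0.325 0.035]
ppawn [ 0.483 -0.29   0.035]
teal [ 0.578 -0.142  0.008]
pos [0.1907 0.6214 0.2267] rpy [ 3.1416 -0.      2.8438] q [-1.01  0.5  -0.43  1.55  0.22  1.14 -0.21] t 1.5
linear [-2.1804 -2.6854 -0.8665] turn [ 0.0000e+00 -1.0000e-04  1.6208e+00]
[0.123 0.643 0.385] [[0.29, 0.96, 0.0], [0.92, -0.28, 0.27], [0.25, -0.08, -0.96]] [330.3793799    0.         311.54573133]
```

>>> move_arm --rows '[{"linear": [-0.82, -0.53, -0.1], "turn": [0, 0, 0.665], "claw": 0.3}, {"linear": [-0.82, -0.53, -0.1], "turn": [0, 0, 0.665], "claw": 0.3}, {"linear": [-0.82, -0.53, -0.1], "turn": [0, 0, 0.665], "claw": 0.3}, {"linear": [-0.82, -0.53, -0.1], "turn": [0, 0, 0.665], "claw": 0.3}, {"linear": [-0.82, -0.53, -0.1], "turn": [0, 0, 0.665], "claw": 0.3}, {"linear": [-0.82, -0.53, -0.1], "turn": [0, 0, 0.665], "claw": 0.3}, {"linear": [-0.82, -0.53, -0.1], "turn": [0, 0, 0.665], "claw": 0.3}]'

```text
t: 2.08
eef_pos: [0.3186, 0.4704, 0.2473]
orientation: [3.141, 0.001, 2.317]
wrist_force: [-0.4, 0.2, 0.0]
gripper_width: 0.0641
grasp_force: 0.0
```

```bash
python3 - <<'E'
from h import *
goto([.44,.323,.25],1.8)
E
```

```text
pos [0.3186 0.4704 0.2473] rpy [3.1405e+00 7.0000e-04 2.3170e+00] q [-0.79  0.32 -0.29  1.74  0.1   1.1  -0.36] t 2.08
linear [-0.9532 -0.0544 -0.0131] turn [1.600e-03 5.000e-04 6.583e-01]
```

>>> move_arm --rows '[{"linear": [-0.95, -0.054, -0.013], "turn": [0, 0, 0.658], "claw": 0.3}, {"linear": [-0.95, -0.054, -0.013], "turn": [0, 0, 0.658], "claw": 0.3}, {"linear": [-0.95, -0.054, -0.013], "turn": [0, 0, 0.658], "claw": 0.3}, {"linear": [-0.95, -0.054, -0.013], "turn": [0, 0, 0.658], "claw": 0.3}, {"linear": [-0.95, -0.054, -0.013], "turn": [0, 0, 0.658], "claw": 0.3}, {"linear": [-0.95, -0.054, -0.013], "turn": [0, 0, 0.658], "claw": 0.3}, {"linear": [-0.95, -0.054, -0.013], "turn": [0, 0, 0.658], "claw": 0.3}, {"linear": [-0.95, -0.054, -0.013], "turn": [0, 0, 0.658], "claw": 0.3}]'

```text
t: 2.75
eef_pos: [0.4366, 0.3278, 0.2492]
orientation: [-3.141, -0.001, 1.808]
wrist_force: [-0.5, 0.6, -0.4]
gripper_width: 0.0644
grasp_force: 0.0
```

```bash
cat >> h.py <<'E'
from scipy.optimize import least_squares
def pawn(mask,m,xy0):
    # fit pawn xy (upright, cylinder r 11 + spherical head) to the mask by silhouette centroid/extents
    import cv2
    a=np.linspace(0,2*np.pi,24,endpoint=False)
    P=[(11e-3*np.cos(t),11e-3*np.sin(t),z) for z in (0,.02,.04,.06) for t in a]
    P+=[(11e-3*np.cos(e)*np.cos(t),11e-3*np.cos(e)*np.sin(t),.06+11e-3*np.sin(e)) for e in (.4,.8,1.2,1.57) for t in a]
    P=np.array(P)
    ys,xs=np.nonzero(mask); obs=np.array([np.percentile(xs,1),np.percentile(xs,99),np.percentile(ys,1),np.percentile(ys,99),xs.mean(),ys.mean()])
    def f(xy):
        q=np.array([proj(None,p+[*xy,0],m) for p in P]).astype(np.float32)
        h=cv2.convexHull(q); im=np.zeros((400,640),np.uint8); M=cv2.moments(h)
        c=(M["m10"]/M["m00"],M["m01"]/M["m00"])
        return np.r_[0.5*(q.min(0)[0]+q.max(0)[0]-obs[0]-obs[1]),0.5*(q.min(0)[1]+q.max(0)[1]-obs[2]-obs[3]),c[0]-obs[4],c[1]-obs[5]]
    r=least_squares(f,xy0); return r.x,f(r.x),obs
E
python3 - <<'E'
from h import *
import cv2
m=arm.camera_model("wrist");a=arm.capture("wrist");cv2.imwrite("pics/w1.png",a)
for d in arm.cut_out("wrist","orange_pawn")[:2]:
    print(d["conf"],d["box"],d["mask"].sum())
    x,r,o=pawn(d["mask"],m,[.44,.323]);print(x.round(4),r.round(1),o.round(1))
g=arm.read_state();print(g["eef_pos"],g["orientation"],g["joint_positions"])
E
```

```text
0.96 [308.2, 163.8, 332.7, 193.4] 505
[0.4444 0.3264] [-0.3  0.2  0.1 -0.1] [308.  328.  166.  194.  317.3 180.5]
[0.43638149 0.32803053 0.24917241] [-3.14096595e+00 -1.01471605e-03  1.80935453e+00] [-0.59020511  0.26439953 -0.12244367  1.79812257  0.03482601  1.08131119
 -0.486258  ]
```

View pics/w1.png

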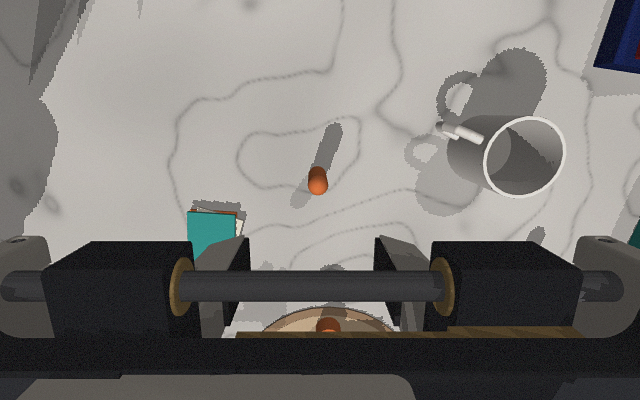

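```bash
python3 - <<'E'
from h import *
goto([.4444,.3264,.027],1.8)
E
```

```text
pos [0.4364 0.328  0.2492] rpy [-3.1410e+00 -1.0000e-03  1.8094e+00] q [-0.59  0.26 -0.12  1.8   0.03  1.08 -0.49] t 2.85
linear [-0.0185  0.0377  1.1108] turn [-0.0008 -0.0013  0.0119]
```

>>> move_arm --rows '[{"linear": [-0.018, 0.038, 0.15], "turn": [0, 0, 0.01], "claw": 0.3}, {"linear": [-0.018, 0.038, 0.3], "turn": [0, 0, 0.01], "claw": 0.3}, {"linear": [-0.018, 0.038, 0.45], "turn": [0, 0, 0.01], "claw": 0.3}, {"linear": [-0.018, 0.038, 0.6], "turn": [0, 0, 0.01], "claw": 0.3}, {"linear": [-0.018, 0.038, 0.7], "turn": [0, 0, 0.01], "claw": 0.3}, {"linear": [-0.018, 0.038, 0.7], "turn": [0, 0, 0.01], "claw": 0.3}, {"linear": [-0.018, 0.038, 0.7], "turn": [0, 0, 0.01], "claw": 0.3}]'

```text
t: 3.43
eef_pos: [0.4446, 0.3249, 0.1085]
orientation: [-3.139, 0.0, 1.8]
wrist_force: [-0.2, 0.4, 0.6]
gripper_width: 0.064
grasp_force: 0.0
```

```bash
python3 - <<'E'
from h import *
import cv2
m=arm.camera_model("wrist");a=arm.capture("wrist");cv2.imwrite("pics/w2.png",a)
for d in arm.cut_out("wrist","orange_pawn")[:2]:
    print(d["conf"],d["box"],d["mask"].sum())
    x,r,o=pawn(d["mask"],m,[.44,.323]);print(x.round(4),r.round(1),o.round(1))
goto([.4444,.3264,.027],1.8)
E
```

```text
0.86 [293.5, 183.6, 329.0, 241.1] 1418
[0.4441 0.3259] [ 0.1  0.1 -0.  -0. ] [295.  326.  188.  238.  310.7 213.9]
pos [0.4467 0.3256 0.1108] rpy [ 3.1396e+00 -1.4000e-03  1.7986e+00] q [-0.59  0.44 -0.11  1.9   0.06  0.8  -0.51] t 3.53
linear [ 0.0057 -0.0112  0.4189] turn [ 0.0025 -0.0018 -0.0018]
```

>>> move_arm --rows '[{"linear": [0.004, -0.006, 0.1], "turn": [0, 0, 0], "claw": 0.3}, {"linear": [0.004, -0.006, 0.2], "turn": [0, 0, 0], "claw": 0.3}, {"linear": [0.004, -0.006, 0.3], "turn": [0, 0, 0], "claw": 0.3}, {"linear": [0.004, -0.006, 0.38], "turn": [0, 0, 0], "claw": 0.3}, {"linear": [0.004, -0.006, 0.41], "turn": [0, 0, 0], "claw": 0.3}, {"linear": [0.004, -0.006, 0.41], "turn": [0, 0, 0], "claw": 0.3}, {"linear": [0.004, -0.006, 0.41], "turn": [0, 0, 0], "claw": 1}, {"linear": [0.004, -0.006, 0.41], "turn": [0, 0, 0], "claw": 1}, {"linear": [0.004, -0.006, 0.41], "turn": [0, 0, 0], "claw": 1}, {"linear": [0.004, -0.006, 0.41], "turn": [0, 0, 0], "claw": 1}, {"linear": [0.004, -0.006, 0.41], "turn": [0, 0, 0], "claw": 1}, {"linear": [0.004, -0.006, 0.41], "turn": [0, 0, 0], "claw": 1}, {"linear": [0.004, -0.006, 0.41], "turn": [0, 0, 0], "claw": 1}, {"linear": [0.004, -0.006, 0.41], "turn": [0, 0, 0], "claw": 1}]' --force 10

```text
t: 4.7
eef_pos: [0.4451, 0.3245, 0.0275]
orientation: [3.141, -0.0, 1.797]
wrist_force: [-0.9, -1.0, 2.3]
gripper_width: 0.0218
grasp_force: 10.0
```

```bash
python3 - <<'E'
from h import *
goto([.50,.20,.17],1.8)
E
```

```text
pos [0.4451 0.3245 0.0275] rpy [ 3.1414e+00 -1.0000e-04  1.7969e+00] q [-0.6   0.57 -0.09  1.94  0.09  0.63 -0.53] t 4.7
linear [-0.6681  0.1284 -0.7126] turn [ 0.0002 -0.0001 -0.004 ]
```

>>> move_arm --rows '[{"linear": [0, 0, -0.15], "turn": [0, 0, 0], "claw": 1}, {"linear": [0, 0, -0.3], "turn": [0, 0, 0], "claw": 1}, {"linear": [0, 0, -0.45], "turn": [0, 0, 0], "claw": 1}, {"linear": [-0.1, 0, -0.6], "turn": [0, 0, 0], "claw": 1}, {"linear": [-0.3, 0.05, -0.8], "turn": [0, 0, 0], "claw": 1}, {"linear": [-0.5, 0.1, -0.95], "turn": [0, 0, 0], "claw": 1}, {"linear": [-0.7, 0.13, -1], "turn": [0, 0, 0], "claw": 1}, {"linear": [-0.9, 0.13, -1], "turn": [0, 0, 0], "claw": 1}, {"linear": [-1, 0.13, -1], "turn": [0, 0, 0], "claw": 1}, {"linear": [-1, 0.13, -1], "turn": [0, 0, 0], "claw": 1}]'

```text
t: 5.53
eef_pos: [0.5182, 0.1249, 0.2285]
orientation: [3.139, 0.005, 1.784]
wrist_force: [0.6, -0.7, -0.6]
gripper_width: 0.0217
grasp_force: 10.0
```

```bash
python3 - <<'E'
from h import *
goto([.53,0,.25],1.8)
E
```

```text
pos [0.5182 0.1249 0.2285] rpy [3.1395 0.0052 1.7845] q [-0.28  0.26 -0.01  1.86  0.01  1.03 -0.08] t 5.53
linear [-0.6232 -0.0745 -0.1042] turn [ 0.0027  0.0066 -0.0198]
```

>>> move_arm --rows '[{"linear": [-0.15, -0.02, -0.1], "turn": [0, 0, 0], "claw": 1}, {"linear": [-0.35, -0.04, -0.1], "turn": [0, 0, 0], "claw": 1}, {"linear": [-0.5, -0.06, -0.1], "turn": [0, 0, 0], "claw": 1}, {"linear": [-0.62, -0.075, -0.1], "turn": [0, 0, 0], "claw": 1}, {"linear": [-0.62, -0.075, -0.1], "turn": [0, 0, 0], "claw": 1}, {"linear": [-0.62, -0.075, -0.1], "turn": [0, 0, 0], "claw": 1}, {"linear": [-0.62, -0.075, -0.1], "turn": [0, 0, 0], "claw": 1}]'

```text
t: 6.12
eef_pos: [0.528, 0.0121, 0.247]
orientation: [-3.141, -0.001, 1.797]
wrist_force: [0.1, 0.1, 0.1]
gripper_width: 0.0217
grasp_force: 10.0
```

```bash
python3 - <<'E'
from h import *
import cv2,pickle
m=arm.camera_model("wrist");a=arm.capture("wrist");cv2.imwrite("pics/w3.png",a);pickle.dump(m,open("m3.pkl","wb"))
for n in("orange_pocket","tray","ball","arrow_tip"):
  for d in arm.recognise("wrist",n)[:2]: print(n,d["conf"],d["box"])
goto([.53,0,.25],1.8)
C=np.array([.532,.021,.003])
print(proj("",[.509,.116,.031],m),proj("",[.642,.047,.018],m),proj("",C,m))
E
```

```text
orange_pocket 0.81 [241.5, 61.2, 422.3, 229.4]
tray 0.9 [244.0, 62.1, 422.8, 229.0]
arrow_tip 0.96 [243.0, 60.3, 420.2, 229.8]
pos [0.5282 0.0125 0.2472] rpy [-3.1414e+00 -4.0000e-04  1.7991e+00] q [-0.12  0.23  0.05  1.85 -0.01  1.07  0.17] t 6.37
linear [-0.0627 -0.0054 -0.0141] turn [-0.0003 -0.0005 -0.0012]
[315.48288182  79.30886817] [411.61520773 167.68852705] [315.83505108 166.23149064]
```

View pics/w3.png

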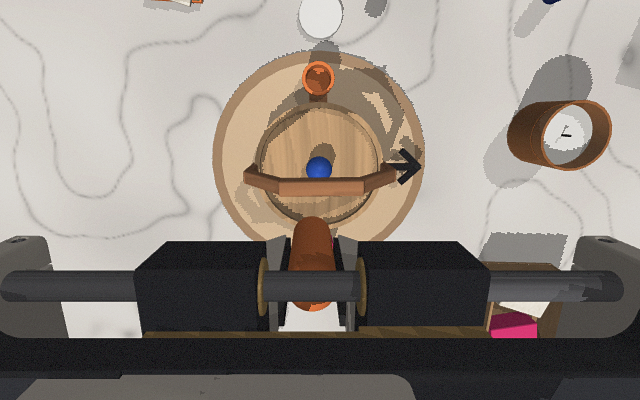

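```bash
cat >> h.py <<'E'
def cup(img,m,near,hue="o",z=.031):
    import cv2
    h=cv2.cvtColor(img,cv2.COLOR_BGR2HSV); H,S,V=cv2.split(h)
    k=((H>3)&(H<14)&(S>190)&(V>120)) if hue=="o" else ((H>155)&(H<178)&(S>130)&(V>60))
    n,l,st,c=cv2.connectedComponentsWithStats(k.astype(np.uint8))
    u=proj("",near,m); best=min((i for i in range(1,n) if st[i,4]>40),key=lambda i:np.linalg.norm(c[i]-u))
    pts=np.argwhere(l==best)[:,::-1].astype(np.float32); hull=cv2.convexHull(pts)[:,0]
    # world points on mouth plane -> fit circle of r 18 mm by upper part (the rim)
    W=np.array([ray("",p,z,m)[:2] for p in hull]); 
    r=least_squares(lambda q:np.hypot(*(W-q[:2]).T)-.018,near[:2],loss="soft_l1",f_scale=.0007)
    return r.x,np.round((np.hypot(*(W-r.x).T)-.018)*1e3,1),st[best]
def held(tcp,R,off,m):
    "predicted outline of a held pawn with foot at tcp+R*off"
    a=np.linspace(0,2*np.pi,40); P=[np.array([.011*np.cos(t),.011*np.sin(t),-z]) for z in(0,.03) for t in a]
    return np.array([proj("",tcp+R.apply(p+off),m) for p in P])
E
python3 - <<'E'
from h import *
import cv2,pickle
m=pickle.load(open("m3.pkl","rb"));a=cv2.imread("pics/w3.png")
print(cup(a,m,[.509,.116,.031]))
s=arm.read_state();R=Ro.from_euler("xyz",s["orientation"])
q=held(s["eef_pos"],R,np.array([0,0,.027]),m);print(q[:40].min(0),q[:40].max(0),q[40:].min(0),q[40:].max(0))
h=cv2.cvtColor(a,cv2.COLOR_BGR2HSV);k=(h[...,0]<16)&(h[...,1]>150)
for r in(220,225,230,240,250): xs=np.nonzero(k[r,285:345])[0]+285;print(r,xs.min(),xs.max())
ys=np.nonzero(k[200:260,312])[0]+200;print("top row",ys.min())
print("ball",ray("",(319,169),.03,m),"tip",ray("",(421,165),.018,m))
E
```

```text
Traceback (most recent call last):
  File "h.py", line 36, in cup
    u=proj("",near,m); best=min((i for i in range(1,n) if st[i,4]>40),key=lambda i:np.linalg.norm(c[i]-u))
                            ~~~^^^^^^^^^^^^^^^^^^^^^^^^^^^^^^^^^^^^^^^^^^^^^^^^^^^^^^^^^^^^^^^^^^^^^^^^^^^
ValueError: min() iterable argument is empty
```

```bash
python3 - <<'E'
import cv2
h=cv2.cvtColor(cv2.imread("pics/w3.png"),cv2.COLOR_BGR2HSV)
for c in range(296,342,2): print(c,h[77,c].tolist(),end=" ")
print()
for r in range(56,102,2): print(r,h[r,318].tolist(),end=" ")
print([h[230,c].tolist() for c in range(286,340,4)])
E
```

```text
296 [16, 71, 214] 298 [16, 74, 214] 300 [17, 69, 215] 302 [9, 181, 216] 304 [11, 176, 233] 306 [10, 170, 99] 308 [11, 175, 121] 310 [11, 178, 122] 312 [11, 177, 121] 314 [11, 180, 123] 316 [11, 167, 125] 318 [10, 171, 124] 320 [11, 174, 126] 322 [11, 178, 119] 324 [11, 161, 125] 326 [10, 171, 125] 328 [11, 173, 124] 330 [10, 178, 116] 332 [11, 179, 231] 334 [11, 168, 184] 336 [16, 66, 142] 338 [15, 70, 143] 340 [16, 70, 143] 
56 [14, 87, 112] 58 [14, 82, 115] 60 [15, 68, 105] 62 [11, 177, 231] 64 [10, 176, 198] 66 [11, 179, 154] 68 [10, 179, 220] 70 [10, 178, 212] 72 [10, 177, 213] 74 [10, 169, 128] 76 [11, 169, 125] 78 [11, 173, 122] 80 [10, 175, 118] 82 [11, 179, 158] 84 [11, 173, 159] 86 [11, 172, 157] 88 [10, 174, 160] 90 [10, 173, 161] 92 [10, 173, 162] 94 [11, 173, 153] 96 [14, 126, 79] 98 [13, 113, 79] 100 [13, 129, 95] [[16, 74, 210], [18, 75, 180], [11, 168, 85], [10, 165, 96], [10, 183, 102], [11, 175, 108], [11, 180, 109], [10, 166, 115], [11, 174, 114], [11, 172, 114], [11, 177, 111], [18, 70, 131], [18, 71, 129], [16, 74, 211]]
```

```bash
python3 - <<'E'
s=open("h.py").read();i=s.index("def cup");j=s.index("def held")
new='''def cup(img,m,near,hue="o",z0=.003,z1=.031,rad=.018):
    "fit an upright cylinder to the hull of the coloured blob nearest to the guess"
    import cv2
    H,S,V=cv2.split(cv2.cvtColor(img,cv2.COLOR_BGR2HSV))
    k=((H>6)&(H<14)&(S>150)) if hue=="o" else ((H>155)&(H<178)&(S>130)&(V>60))
    n,l,st,c=cv2.connectedComponentsWithStats(k.astype(np.uint8))
    u=proj("",near,m); b=min((i for i in range(1,n) if st[i,4]>40),key=lambda i:np.linalg.norm(c[i]-u))
    def desc(p):
        h=cv2.convexHull(p.astype(np.float32)); M=cv2.moments(h); q=h[:,0]
        return np.r_[q.min(0),q.max(0),M["m10"]/M["m00"],M["m01"]/M["m00"]]
    obs=desc(np.argwhere(l==b)[:,::-1])
    a=np.linspace(0,2*np.pi,40)
    P=np.array([(rad*np.cos(t),rad*np.sin(t),z) for z in(z0,z1) for t in a])
    f=lambda q:desc(np.array([proj("",p+[*q,0],m) for p in P]))-obs
    r=least_squares(f,near[:2],x_scale=.01,diff_step=1e-3); return r.x,r.fun.round(1),st[b]
'''
open("h.py","w").write(s[:i]+new+s[j:])
E
python3 - <<'E'
from h import *
import cv2,pickle
m=pickle.load(open("m3.pkl","rb"));a=cv2.imread("pics/w3.png")
print(cup(a,m,[.509,.116,.031]))
s=arm.read_state();R=Ro.from_euler("xyz",s["orientation"])
q=held(s["eef_pos"],R,np.array([0,0,.027]),m);print(q[:40].min(0),q[:40].max(0),q[40:].min(0),q[40:].max(0))
h=cv2.cvtColor(a,cv2.COLOR_BGR2HSV);k=(h[...,0]<16)&(h[...,1]>150)
for r in(220,225,230,240,250): xs=np.nonzero(k[r,285:345])[0]+285;print(r,xs.min(),xs.max())
ys=np.nonzero(k[200:260,312])[0]+200;print("top row",ys.min())
print("ball",ray("",(319,169),.03,m),"tip",ray("",(421,165),.018,m))
E
```

```text
(array([0.51125187, 0.11807759]), array([-0.9, -1.4,  0.8,  1.7,  0.1, -0. ], dtype=float32), array([302,  61,  33,  35, 892], dtype=int32))
[292.80525431 218.30370581] [329.54020521 252.76519094] [289.64000668 236.83263711] [332.67370611 276.48140119]
220 300 323
225 296 327
230 294 329
240 293 330
250 291 332
top row 216
ball [0.5349434  0.02279077 0.03      ] tip [0.65182385 0.05254222 0.018     ]
```

```bash
python3 - <<'E'
from h import *
goto([.5116,.1168,.09],1.81)
E
```

```text
pos [0.5282 0.0125 0.2472] rpy [-3.1414e+00 -4.0000e-04  1.7991e+00] q [-0.12  0.23  0.05  1.85 -0.01  1.07  0.17] t 6.37
linear [0.5267 0.0373 0.7861] turn [-0.0003 -0.0005 -0.0139]
```

>>> move_arm --rows '[{"linear": [0.1, 0.01, 0], "turn": [0, 0, -0.014], "claw": 1}, {"linear": [0.25, 0.02, 0], "turn": [0, 0, -0.014], "claw": 1}, {"linear": [0.4, 0.03, 0], "turn": [0, 0, -0.014], "claw": 1}, {"linear": [0.5, 0.037, 0.02], "turn": [0, 0, -0.014], "claw": 1}, {"linear": [0.527, 0.037, 0.1], "turn": [0, 0, -0.014], "claw": 1}, {"linear": [0.527, 0.037, 0.25], "turn": [0, 0, -0.014], "claw": 1}, {"linear": [0.527, 0.037, 0.4], "turn": [0, 0, -0.014], "claw": 1}, {"linear": [0.527, 0.037, 0.55], "turn": [0, 0, -0.014], "claw": 1}, {"linear": [0.527, 0.037, 0.68], "turn": [0, 0, -0.014], "claw": 1}, {"linear": [0.527, 0.037, 0.76], "turn": [0, 0, -0.014], "claw": 1}, {"linear": [0.527, 0.037, 0.786], "turn": [0, 0, -0.014], "claw": 1}, {"linear": [0.527, 0.037, 0.786], "turn": [0, 0, -0.014], "claw": 1}, {"linear": [0.527, 0.037, 0.786], "turn": [0, 0, -0.014], "claw": 1}, {"linear": [0.527, 0.037, 0.786], "turn": [0, 0, -0.014], "claw": 1}]'

```text
t: 7.53
eef_pos: [0.5131, 0.1161, 0.0915]
orientation: [3.139, -0.0, 1.808]
wrist_force: [0.4, -0.0, -0.2]
gripper_width: 0.0216
grasp_force: 10.0
```

```bash
python3 - <<'E'
from h import *
import cv2,pickle
m=arm.camera_model("wrist");a=arm.capture("wrist");cv2.imwrite("pics/w4.png",a);pickle.dump(m,open("m4.pkl","wb"))
goto([.5116,.1168,.09],1.81)
print(proj("",[.5113,.1181,.031],m),proj("",[.5113,.1181,.063],m))
E
```

```text
pos [0.5132 0.116  0.0916] rpy [ 3.1388e+00 -1.0000e-04  1.8081e+00] q [-0.26  0.43 -0.02  1.98  0.01  0.73 -0.05] t 7.58
linear [ 0.0057 -0.0067  0.0081] turn [ 0.0036 -0.0001 -0.0024]
[308.72855241 215.46865794] [308.48424835 231.53813422]
```

View pics/w4.png

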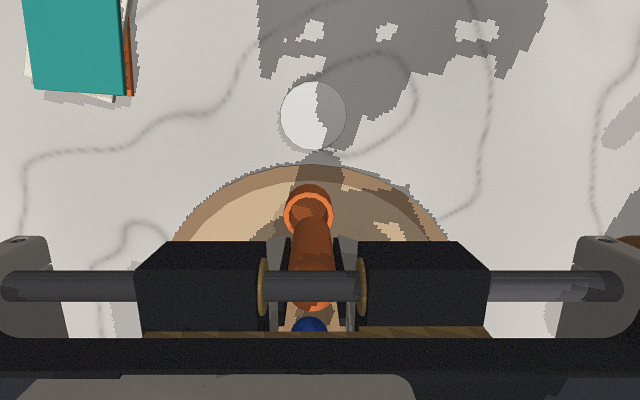

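```bash
python3 - <<'E'
from h import *
import cv2,pickle
m=pickle.load(open("m4.pkl","rb"));a=cv2.imread("pics/w4.png")
t=np.linspace(0,2*np.pi,60)
for r,c in((.018,(0,255,0)),(.0135,(255,0,0))):
  q=np.array([proj("",[.5113+r*np.cos(x),.1181+r*np.sin(x),.031],m) for x in t]);
  big=cv2.resize(a[165:265,250:370],None,fx=6,fy=6,interpolation=cv2.INTER_NEAREST) if r==.018 else big
  cv2.polylines(big,[((q-[250,165]+.5)*6).astype(np.int32)],True,c,1)
s=arm.read_state();R=Ro.from_euler("xyz",s["orientation"])
q=held(s["eef_pos"],R,np.array([.0013,0,.027]),m)[:40];cv2.polylines(big,[((q-[250,165]+.5)*6).astype(np.int32)],True,(255,255,255),1)
cv2.imwrite("pics/w4c.png",big)
E
```

```text
(no output)
```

View pics/w4c.png

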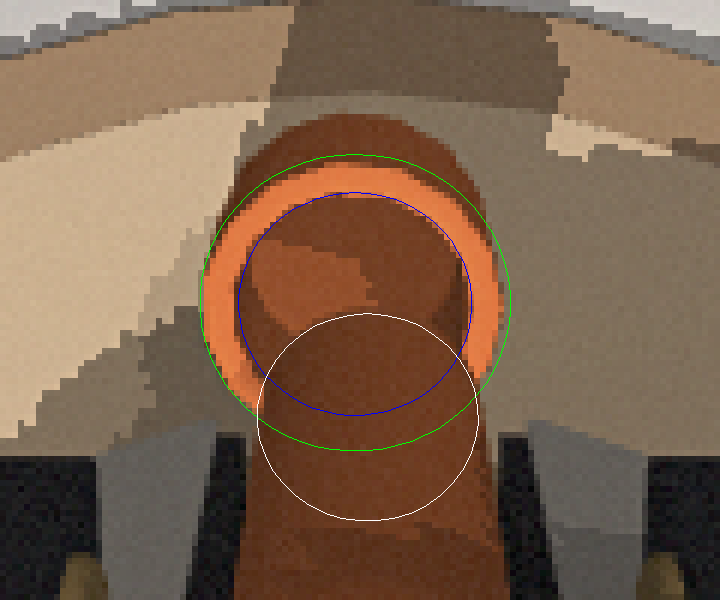

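>>> move_arm --rows '[{"linear": [0.005, -0.0085, 0.0], "turn": [0, 0, 0], "claw": 1}, {"linear": [0.005, -0.0085, 0.05], "turn": [0, 0, 0], "claw": 1}, {"linear": [0.005, -0.0085, 0.1], "turn": [0, 0, 0], "claw": 1}, {"linear": [0.005, -0.0085, 0.13], "turn": [0, 0, 0], "claw": 1}, {"linear": [0.005, -0.0085, 0.15], "turn": [0, 0, 0], "claw": 1}, {"linear": [0.005, -0.0085, 0.17], "turn": [0, 0, 0], "claw": 1}, {"linear": [0.005, -0.0085, 0.19], "turn": [0, 0, 0], "claw": 1}, {"linear": [0.005, -0.0085, 0.2], "turn": [0, 0, 0], "claw": 1}, {"linear": [0.005, -0.0085, 0.2], "turn": [0, 0, 0], "claw": 1}, {"linear": [0.005, -0.0085, 0.2], "turn": [0, 0, 0], "claw": 1}]'

```text
t: 8.42
eef_pos: [0.5101, 0.1161, 0.0501]
orientation: [-3.142, -0.0, 1.808]
wrist_force: [-0.6, -0.6, -0.4]
gripper_width: 0.0218
grasp_force: 10.0
```

```bash
python3 - <<'E'
from h import *
goto([.5116,.1168,.035],1.81)
E
```

```text
pos [0.5101 0.1161 0.0501] rpy [-3.1415 -0.      1.8079] q [-0.26  0.5  -0.02  2.    0.01  0.64 -0.05] t 8.42
linear [0.0016 0.0083 0.0753] turn [-0.0001 -0.     -0.0027]
```

>>> move_arm --rows '[{"linear": [0.001, 0.005, 0.02], "turn": [0, 0, 0], "claw": 1}, {"linear": [0.001, 0.005, 0.04], "turn": [0, 0, 0], "claw": 1}, {"linear": [0.001, 0.005, 0.06], "turn": [0, 0, 0], "claw": 1}, {"linear": [0.001, 0.005, 0.074], "turn": [0, 0, 0], "claw": 1}, {"linear": [0.001, 0.005, 0.074], "turn": [0, 0, 0], "claw": 1}, {"linear": [0.001, 0.005, 0.074], "turn": [0, 0, 0], "claw": 1}]'

```text
t: 8.92
eef_pos: [0.5107, 0.1164, 0.035]
orientation: [-3.141, 0.0, 1.808]
wrist_force: [0.1, 0.1, 0.3]
gripper_width: 0.0219
grasp_force: 10.0
```

>>> move_arm --rows '[{"linear": [0, 0, 0], "turn": [0, 0, 0], "claw": 0.5}, {"linear": [0, 0, 0], "turn": [0, 0, 0], "claw": 0.5}, {"linear": [0, 0, 0], "turn": [0, 0, 0], "claw": 0.5}, {"linear": [0, 0, 0], "turn": [0, 0, 0], "claw": 0.5}, {"linear": [0, 0, 0], "turn": [0, 0, 0], "claw": 0.5}, {"linear": [0, 0, -0.1], "turn": [0, 0, 0], "claw": 0.5}, {"linear": [0, 0, -0.25], "turn": [0, 0, 0], "claw": 0.5}, {"linear": [0, 0, -0.45], "turn": [0, 0, 0], "claw": 0.5}, {"linear": [0, 0, -0.65], "turn": [0, 0, 0], "claw": 0.4}, {"linear": [0, 0, -0.85], "turn": [0, 0, 0], "claw": 0.3}, {"linear": [0, 0, -1], "turn": [0, 0, 0], "claw": 0.3}, {"linear": [0, 0, -1], "turn": [0, 0, 0], "claw": 0.3}]'

```text
t: 9.92
eef_pos: [0.5151, 0.1176, 0.2426]
orientation: [3.129, -0.0, 1.808]
wrist_force: [1.0, 0.7, -0.7]
gripper_width: 0.0633
grasp_force: 0.0
```

```bash
python3 - <<'E'
from h import *
import cv2
m=arm.camera_model("wrist");a=arm.capture("wrist");cv2.imwrite("pics/w5.png",a)
for d in arm.cut_out("wrist","orange_pawn")[:2]: print(d["conf"],d["box"],d["mask"].sum())
print("expect head top",proj("",[.511,.118,.078],m),"cup",proj("",[.511,.118,.031],m))
goto([.476,-.26,.25],1.81)
E
```

```text
0.87 [296.0, 162.5, 318.7, 190.4] 491
0.54 [249.3, 159.3, 375.1, 333.2] 8824
expect head top [304.88937201 185.10540406] cup [305.12975352 176.29893086]
pos [0.5118 0.1167 0.2368] rpy [ 3.1380e+00 -1.0000e-04  1.8079e+00] q [-0.26  0.23 -0.02  1.87  0.    1.04 -0.04] t 10.02
linear [-1.789  -0.6163 -0.0682] turn [ 0.0045 -0.0001 -0.0027]
```

>>> move_arm --rows '[{"linear": [-0.15, -0.05, -0.06], "turn": [0, 0, 0], "claw": 0.3}, {"linear": [-0.35, -0.12, -0.06], "turn": [0, 0, 0], "claw": 0.3}, {"linear": [-0.55, -0.19, -0.06], "turn": [0, 0, 0], "claw": 0.3}, {"linear": [-0.75, -0.26, -0.06], "turn": [0, 0, 0], "claw": 0.3}, {"linear": [-0.95, -0.33, -0.06], "turn": [0, 0, 0], "claw": 0.3}, {"linear": [-1, -0.34, -0.06], "turn": [0, 0, 0], "claw": 0.3}]'

```text
t: 10.52
eef_pos: [0.4887, -0.1012, 0.2454]
orientation: [-3.137, 0.002, 1.8]
wrist_force: [0.2, -0.6, -0.2]
gripper_width: 0.0643
grasp_force: 0.0
```

>>> move_arm --rows '[{"linear": [-0.2, -0.07, 0], "turn": [0, 0, 0], "claw": 0.3}, {"linear": [-0.4, -0.14, 0], "turn": [0, 0, 0], "claw": 0.3}, {"linear": [-0.6, -0.2, 0], "turn": [0, 0, 0], "claw": 0.3}, {"linear": [-0.8, -0.27, 0], "turn": [0, 0, 0], "claw": 0.3}, {"linear": [-0.9, -0.28, 0], "turn": [0, 0, 0], "claw": 0.3}, {"linear": [-0.9, -0.28, 0], "turn": [0, 0, 0], "claw": 0.3}, {"linear": [-0.9, -0.28, 0], "turn": [0, 0, 0], "claw": 0.3}]'

```text
t: 11.1
eef_pos: [0.478, -0.283, 0.245]
orientation: [-3.138, -0.002, 1.804]
wrist_force: [-0.0, 0.8, 0.4]
gripper_width: 0.0646
grasp_force: 0.0
```

```bash
python3 - <<'E'
from h import *
import cv2
m=arm.camera_model("wrist");a=arm.capture("wrist");cv2.imwrite("pics/w6.png",a)
for d in arm.cut_out("wrist","pink_pawn")[:2]:
    print(d["conf"],d["box"],d["mask"].sum())
    x,r,o=pawn(d["mask"],m,[.48,-.287]);print(x.round(4),r.round(1),o.round(1))
goto([*x,.027],1.81)
E
```

```text
0.59 [411.0, 0.7, 455.3, 19.6] 596
[ 0.5541 -0.0894] [-1.1 -0.8  0.9  0.8] [414.  451.    0.   19.  430.9   7.8]
pos [ 0.4792 -0.2802  0.2456] rpy [-3.1394e+00 -2.7000e-03  1.8091e+00] q [ 0.27  0.29  0.25  1.79 -0.08  1.08  0.79] t 11.2
linear [0.8355 0.5919 1.0938] turn [-0.0028 -0.0034 -0.0011]
```

```bash
python3 - <<'E'
from h import *
import cv2
a=cv2.imread("pics/w6.png");m=arm.camera_model("wrist")
H,S,V=cv2.split(cv2.cvtColor(a,cv2.COLOR_BGR2HSV));k=((H>155)&(H<178)&(S>130)&(V>40)).astype(np.uint8)
n,l,st,c=cv2.connectedComponentsWithStats(k)
for i in range(1,n):
  if st[i,4]>40:
    print(st[i],c[i].round(1)); x,r,o=pawn(l==i,m,[.48,-.287]);print(x.round(4),r.round(1))
E
```

```text
[414   0  40  20 584] [431.    7.7]
[ 0.5549 -0.0856] [-1.  -0.5  1.   0.8]
[629 112  11  37 216] [635.8 134.6]
[ 0.8108 -0.1476] [ 1.1  2.7  0.2 -2. ]
[301 171  21  30 471] [311.1 185.7]
[ 0.4809 -0.2883] [ 0.1  0.  -0.  -0. ]
[336 258  18  13  57] [344.  263.5]
[ 0.5422 -0.3727] [-0.6 -1.2 -0.1 -0.4]
```

View pics/w6.png

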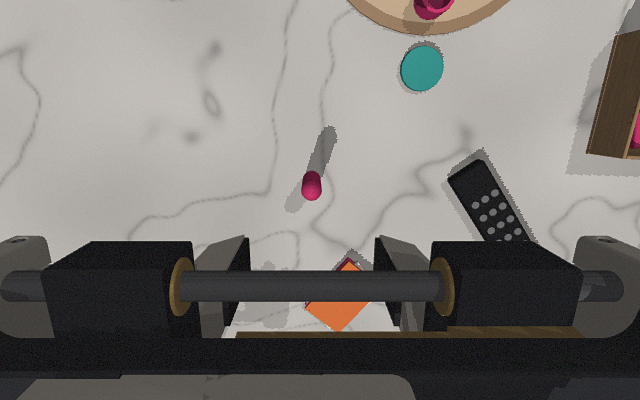

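```bash
python3 - <<'E'
from h import *
m=arm.camera_model("wrist");print("teal",ray("",(421.5,66),.008,m))
goto([.4809,-.2883,.027],1.81)
E
```

```text
teal [ 0.56989607 -0.13266446  0.008     ]
pos [ 0.4792 -0.2802  0.2456] rpy [-3.1394e+00 -2.7000e-03  1.8091e+00] q [ 0.27  0.29  0.25  1.79 -0.08  1.08  0.79] t 11.2
linear [-0.0443  0.0013  1.0928] turn [-0.0028 -0.0034 -0.0011]
```

>>> move_arm --rows '[{"linear": [-0.044, 0.001, 0.15], "turn": [0, 0, 0], "claw": 0.4}, {"linear": [-0.044, 0.001, 0.3], "turn": [0, 0, 0], "claw": 0.4}, {"linear": [-0.044, 0.001, 0.45], "turn": [0, 0, 0], "claw": 0.4}, {"linear": [-0.044, 0.001, 0.6], "turn": [0, 0, 0], "claw": 0.4}, {"linear": [-0.044, 0.001, 0.7], "turn": [0, 0, 0], "claw": 0.4}, {"linear": [-0.044, 0.001, 0.7], "turn": [0, 0, 0], "claw": 0.4}, {"linear": [-0.044, 0.001, 0.7], "turn": [0, 0, 0], "claw": 0.4}, {"linear": [-0.044, 0.001, 0.7], "turn": [0, 0, 0], "claw": 0.4}]'

```text
t: 11.87
eef_pos: [0.483, -0.2898, 0.1084]
orientation: [3.14, 0.001, 1.81]
wrist_force: [0.9, 0.1, -0.4]
gripper_width: 0.055
grasp_force: 0.0
```

```bash
python3 - <<'E'
from h import *
import cv2
m=arm.camera_model("wrist");a=arm.capture("wrist")
H,S,V=cv2.split(cv2.cvtColor(a,cv2.COLOR_BGR2HSV));k=((H>155)&(H<178)&(S>130)&(V>40)).astype(np.uint8)
n,l,st,c=cv2.connectedComponentsWithStats(k)
u=proj("",[.481,-.288,.035],m);i=min((i for i in range(1,n) if st[i,4]>100),key=lambda i:np.linalg.norm(c[i]-u))
print(st[i]);x,r,o=pawn(l==i,m,[.48,-.287]);print(x.round(4),r.round(1))
goto([*x,.027],1.81)
E
```

```text
[ 289  189   32   53 1369]
[ 0.4793 -0.2912] [-0.2  0.2  0.1 -0.1]
pos [ 0.4834 -0.2903  0.109 ] rpy [3.1393e+00 1.5000e-03 1.8091e+00] q [ 0.31  0.47  0.23  1.89 -0.14  0.8   0.85] t 11.92
linear [ 0.0013 -0.0215  0.4098] turn [ 0.0029  0.0019 -0.0011]
```

>>> move_arm --rows '[{"linear": [0.002, -0.019, 0.08], "turn": [0, 0, 0], "claw": 0.4}, {"linear": [0.002, -0.019, 0.18], "turn": [0, 0, 0], "claw": 0.4}, {"linear": [0.002, -0.019, 0.28], "turn": [0, 0, 0], "claw": 0.4}, {"linear": [0.002, -0.019, 0.37], "turn": [0, 0, 0], "claw": 0.4}, {"linear": [0.002, -0.019, 0.405], "turn": [0, 0, 0], "claw": 0.4}, {"linear": [0.002, -0.019, 0.405], "turn": [0, 0, 0], "claw": 0.4}, {"linear": [0.002, -0.019, 0.405], "turn": [0, 0, 0], "claw": 1}, {"linear": [0.002, -0.019, 0.405], "turn": [0, 0, 0], "claw": 1}, {"linear": [0.002, -0.019, 0.405], "turn": [0, 0, 0], "claw": 1}, {"linear": [0.002, -0.019, 0.405], "turn": [0, 0, 0], "claw": 1}, {"linear": [0.002, -0.019, 0.405], "turn": [0, 0, 0], "claw": 1}, {"linear": [0.002, -0.019, 0.405], "turn": [0, 0, 0], "claw": 1}, {"linear": [0.002, -0.019, 0.405], "turn": [0, 0, 0], "claw": 1}]' --force 10

```text
t: 13.0
eef_pos: [0.4785, -0.2912, 0.0268]
orientation: [3.141, 0.0, 1.808]
wrist_force: [-0.8, -0.0, 4.1]
gripper_width: 0.0219
grasp_force: 10.0
```

>>> move_arm --rows '[{"linear": [0, 0, -0.15], "turn": [0, 0, 0], "claw": 1}, {"linear": [0, 0, -0.3], "turn": [0, 0, 0], "claw": 1}, {"linear": [0, 0, -0.45], "turn": [0, 0, 0], "claw": 1}, {"linear": [0, 0, -0.6], "turn": [0, 0, 0], "claw": 1}, {"linear": [0.1, 0.05, -0.8], "turn": [0, 0, 0], "claw": 1}, {"linear": [0.2, 0.1, -0.95], "turn": [0, 0, 0], "claw": 1}, {"linear": [0.3, 0.15, -1], "turn": [0, 0, 0], "claw": 1}, {"linear": [0.3, 0.15, -1], "turn": [0, 0, 0], "claw": 1}]'

```text
t: 13.67
eef_pos: [0.4971, -0.221, 0.2301]
orientation: [3.134, 0.001, 1.814]
wrist_force: [0.8, -0.0, -1.0]
gripper_width: 0.0219
grasp_force: 10.0
```

```bash
python3 - <<'E'
from h import *
goto([.564,-.17,.21],1.81)
E
```

```text
pos [ 0.4971 -0.221   0.2301] rpy [3.1344e+00 7.0000e-04 1.8140e+00] q [ 0.18  0.27  0.23  1.84 -0.08  1.03  0.68] t 13.67
linear [0.1669 0.3855 0.1031] turn [0.0092 0.0009 0.0051]
```

>>> move_arm --rows '[{"linear": [0.05, 0.13, 0.05], "turn": [0, 0, 0.004], "claw": 1}, {"linear": [0.1, 0.26, 0.1], "turn": [0, 0, 0.004], "claw": 1}, {"linear": [0.166, 0.38, 0.1], "turn": [0, 0, 0.004], "claw": 1}, {"linear": [0.166, 0.38, 0.1], "turn": [0, 0, 0.004], "claw": 1}, {"linear": [0.166, 0.38, 0.1], "turn": [0, 0, 0.004], "claw": 1}, {"linear": [0.166, 0.38, 0.1], "turn": [0, 0, 0.004], "claw": 1}, {"linear": [0.166, 0.38, 0.1], "turn": [0, 0, 0.004], "claw": 1}]'

```text
t: 14.25
eef_pos: [0.5581, -0.1769, 0.206]
orientation: [-3.14, 0.0, 1.803]
wrist_force: [0.1, 0.5, -1.3]
gripper_width: 0.0217
grasp_force: 10.0
```

```bash
cat > ov.py <<'E'
from h import *
import cv2,sys
# overlay: predicted cup mouth and held pawn foot on the wrist view
def overlay(cx,cy,off,name,win=None):
    s=arm.read_state();m=arm.camera_model("wrist");a=arm.capture("wrist");R=Ro.from_euler("xyz",s["orientation"])
    cv2.imwrite(name.replace(".png","_raw.png"),a)
    t=np.linspace(0,2*np.pi,60);f=5
    x0,y0,x1,y1=win or (240,140,380,260)
    b=cv2.resize(a[y0:y1,x0:x1],None,fx=f,fy=f,interpolation=cv2.INTER_NEAREST)
    def pl(q,c):cv2.polylines(b,[((q-[x0,y0]+.5)*f).astype(np.int32)],True,c,1)
    for r,c in((.018,(0,255,0)),(.0135,(255,0,0))): pl(np.array([proj("",[cx+r*np.cos(x),cy+r*np.sin(x),.031],m) for x in t]),c)
    q=held(s["eef_pos"],R,np.array(off),m)[:40];pl(q,(255,255,255));cv2.imwrite(name,b)
    return s,m,a
E
python3 - <<'E'
from ov import *
s,m,a=overlay(.5587,-.0725,[.0005,0,.027],"pics/w7.png")
print(cup(a,m,[.5587,-.0725,.02],"p"),[arm.recognise("wrist","pink_pocket")[:1]])
q=held(s["eef_pos"],Ro.from_euler("xyz",s["orientation"]),np.array([0,0,.027]),m)[:40];print(q.min(0),q.max(0))
goto([.5587,-.0725,.09],1.81)
h=cv2.cvtColor(a,cv2.COLOR_BGR2HSV);k=(h[...,0]>155)&(h[...,0]<178)&(h[...,1]>130)
for r in(220,230,240): xs=np.nonzero(k[r,280:350])[0]+280;print(r,xs.min(),xs.max())
for c in(306,311,316): print(c,np.nonzero(k[200:260,c])[0].min()+200)
E
```

```text
(array([ 0.55787235, -0.07258933]), array([-1.3, -1.2,  1.1,  1.1,  0.1,  0.2], dtype=float32), array([ 318,   60,   37,   40, 1149], dtype=int32)) [[{'box': [266.5, 1.0, 410.6, 100.1], 'conf': 0.6}]]
[292.3955351  218.70900091] [329.08801395 253.11109265]
pos [ 0.5584 -0.1769  0.2063] rpy [-3.1411e+00  3.0000e-04  1.8026e+00] q [ 0.1   0.38  0.2   1.76 -0.09  1.02  0.57] t 14.35
linear [0.5076 0.1216 0.5814] turn [-0.0006  0.0004 -0.0094]
220 310 314
230 296 328
240 293 330
306 221
311 220
316 221
```

>>> move_arm --rows '[{"linear": [0.12, 0.03, 0], "turn": [0, 0, -0.01], "claw": 1}, {"linear": [0.3, 0.07, 0], "turn": [0, 0, -0.01], "claw": 1}, {"linear": [0.45, 0.1, 0.02], "turn": [0, 0, -0.01], "claw": 1}, {"linear": [0.512, 0.117, 0.1], "turn": [0, 0, -0.01], "claw": 1}, {"linear": [0.512, 0.117, 0.25], "turn": [0, 0, -0.01], "claw": 1}, {"linear": [0.512, 0.117, 0.4], "turn": [0, 0, -0.01], "claw": 1}, {"linear": [0.512, 0.117, 0.52], "turn": [0, 0, -0.01], "claw": 1}, {"linear": [0.512, 0.117, 0.57], "turn": [0, 0, -0.01], "claw": 1}, {"linear": [0.512, 0.117, 0.58], "turn": [0, 0, -0.01], "claw": 1}, {"linear": [0.512, 0.117, 0.58], "turn": [0, 0, -0.01], "claw": 1}, {"linear": [0.512, 0.117, 0.58], "turn": [0, 0, -0.01], "claw": 1}, {"linear": [0.512, 0.117, 0.58], "turn": [0, 0, -0.01], "claw": 1}]'

```text
t: 15.35
eef_pos: [0.5597, -0.0709, 0.0921]
orientation: [3.139, 0.001, 1.812]
wrist_force: [0.1, 0.6, 0.2]
gripper_width: 0.0216
grasp_force: 10.0
```

```bash
python3 - <<'E'
from ov import *
overlay(.558,-.0725,[-.0007,.0003,.027],"pics/w8.png")
goto([.5576,-.0719,.035],1.81)
E
```

```text
pos [ 0.5596 -0.0708  0.092 ] rpy [3.1387e+00 8.0000e-04 1.8123e+00] q [-0.03  0.49  0.14  1.89 -0.09  0.77  0.4 ] t 15.4
linear [-0.0028 -0.012   0.2849] turn [0.0037 0.0011 0.0029]
```

View pics/w8.png

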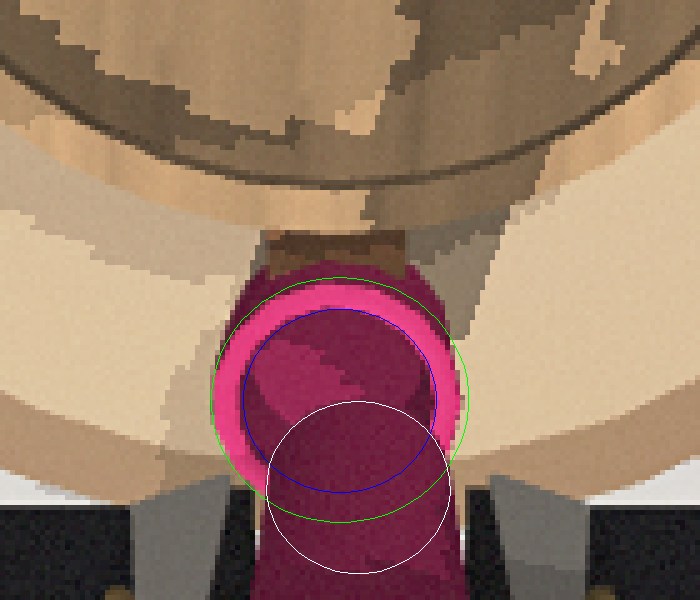

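>>> move_arm --rows '[{"linear": [0, -0.003, 0.03], "turn": [0, 0, 0], "claw": 1}, {"linear": [0, -0.003, 0.06], "turn": [0, 0, 0], "claw": 1}, {"linear": [0, -0.003, 0.09], "turn": [0, 0, 0], "claw": 1}, {"linear": [0, -0.003, 0.11], "turn": [0, 0, 0], "claw": 1}, {"linear": [0, -0.003, 0.12], "turn": [0, 0, 0], "claw": 1}, {"linear": [0, -0.003, 0.12], "turn": [0, 0, 0], "claw": 1}, {"linear": [0, -0.003, 0.12], "turn": [0, 0, 0], "claw": 1}]'

```text
t: 15.98
eef_pos: [0.5576, -0.0706, 0.066]
orientation: [-3.141, -0.0, 1.813]
wrist_force: [-0.0, -0.7, -0.1]
gripper_width: 0.0218
grasp_force: 10.0
```

```bash
python3 - <<'E'
from h import *
goto([.5574,-.0719,.035],1.81)
E
```

```text
pos [ 0.5576 -0.0706  0.066 ] rpy [-3.1410e+00 -2.0000e-04  1.8126e+00] q [-0.03  0.53  0.13  1.91 -0.1   0.72  0.41] t 15.98
linear [-0.0061 -0.0022  0.155 ] turn [-0.0007 -0.0002  0.0033]
```

Settled within about 1 mm of target; insert.

>>> move_arm --rows '[{"linear": [-0.006, -0.002, 0.02], "turn": [0, 0, 0], "claw": 1}, {"linear": [-0.006, -0.002, 0.04], "turn": [0, 0, 0], "claw": 1}, {"linear": [-0.006, -0.002, 0.06], "turn": [0, 0, 0], "claw": 1}, {"linear": [-0.006, -0.002, 0.08], "turn": [0, 0, 0], "claw": 1}, {"linear": [-0.006, -0.002, 0.1], "turn": [0, 0, 0], "claw": 1}, {"linear": [-0.006, -0.002, 0.12], "turn": [0, 0, 0], "claw": 1}, {"linear": [-0.006, -0.002, 0.14], "turn": [0, 0, 0], "claw": 1}, {"linear": [-0.006, -0.002, 0.153], "turn": [0, 0, 0], "claw": 1}, {"linear": [-0.006, -0.002, 0.153], "turn": [0, 0, 0], "claw": 1}, {"linear": [-0.006, -0.002, 0.153], "turn": [0, 0, 0], "claw": 1}]'

```text
t: 16.82
eef_pos: [0.5575, -0.0718, 0.0355]
orientation: [-3.141, -0.0, 1.813]
wrist_force: [0.1, -1.3, -0.6]
gripper_width: 0.0216
grasp_force: 10.0
```

>>> move_arm --rows '[{"linear": [0, 0, 0], "turn": [0, 0, 0], "claw": 0.5}, {"linear": [0, 0, 0], "turn": [0, 0, 0], "claw": 0.5}, {"linear": [0, 0, 0], "turn": [0, 0, 0], "claw": 0.5}, {"linear": [0, 0, 0], "turn": [0, 0, 0], "claw": 0.5}, {"linear": [0, 0, 0], "turn": [0, 0, 0], "claw": 0.5}, {"linear": [0, 0, -0.1], "turn": [0, 0, 0], "claw": 0.5}, {"linear": [0, 0, -0.25], "turn": [0, 0, 0], "claw": 0.5}, {"linear": [0, 0, -0.45], "turn": [0, 0, 0], "claw": 0.5}, {"linear": [-0.05, 0, -0.65], "turn": [0, 0, 0], "claw": 0.4}, {"linear": [-0.2, 0, -0.85], "turn": [0, 0, 0], "claw": 0.3}, {"linear": [-0.35, 0, -1], "turn": [0, 0, 0], "claw": 0.2}, {"linear": [-0.35, 0, -1], "turn": [0, 0, 0], "claw": 0.2}, {"linear": [-0.35, 0, -1], "turn": [0, 0, 0], "claw": 0.2}, {"linear": [-0.35, 0, -1], "turn": [0, 0, 0], "claw": 0.2}]'

```text
t: 17.98
eef_pos: [0.574, -0.1396, 0.2353]
orientation: [-3.142, -0.001, 1.812]
wrist_force: [0.0, 0.2, -1.6]
gripper_width: 0.0732
grasp_force: 0.0
```

```bash
python3 - <<'E'
from h import *
import cv2,pickle
m=arm.camera_model("wrist");a=arm.capture("wrist");cv2.imwrite("pics/w9.png",a);pickle.dump(m,open("m9.pkl","wb"))
for n,X in dict(ohead=(.511,.118,.078),phead=(.558,-.0725,.078),ctr=(.535,.023,.03),tip=(.6515,.052,.018),h1=(.535+.036,.023+.009,.130),h2=(.535-.036,.023-.009,.13)).items(): print(n,proj("",X,m).round(1))
goto([.535,.023,.2],3.38)
E
```

```text
ohead [ 311.1 -149.1]
phead [311.4 115.2]
ctr [311.8  11.8]
tip [429.3  14.8]
h1 [365.5 -30.8]
h2 [258.5 -30.3]
pos [ 0.5733 -0.1383  0.2341] rpy [-3.1395e+00 -2.1000e-03  1.8134e+00] q [ 0.05  0.36  0.18  1.71 -0.07  1.08  0.5 ] t 18.03
linear [0.8287 0.0082 0.1724] turn [-1.0000e-04 -4.2000e-03 -1.9947e+00]
```

View pics/w9.png

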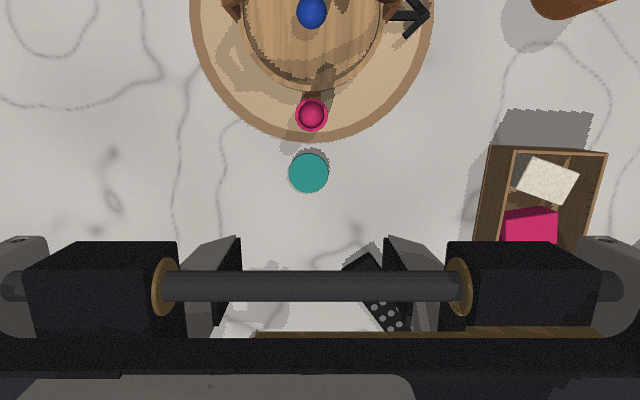

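>>> move_arm --rows '[{"linear": [0.06, 0.02, -0.05], "turn": [0, 0, -0.1], "claw": 0.3}, {"linear": [0.13, 0.04, -0.1], "turn": [0, 0, -0.22], "claw": 0.3}, {"linear": [0.2, 0.06, -0.1], "turn": [0, 0, -0.36], "claw": 0.3}, {"linear": [0.27, 0.08, -0.1], "turn": [0, 0, -0.5], "claw": 0.3}, {"linear": [0.35, 0.09, -0.1], "turn": [0, 0, -0.64], "claw": 0.3}, {"linear": [0.41, 0.1, -0.1], "turn": [0, 0, -0.78], "claw": 0.3}, {"linear": [0.41, 0.1, -0.1], "turn": [0, 0, -0.92], "claw": 0.3}, {"linear": [0.41, 0.1, -0.1], "turn": [0, 0, -0.998], "claw": 0.3}, {"linear": [0.41, 0.1, -0.1], "turn": [0, 0, -0.998], "claw": 0.3}]'

```text
t: 18.78
eef_pos: [0.5725, -0.0529, 0.2533]
orientation: [-3.14, -0.005, 2.602]
wrist_force: [-0.4, -0.2, 0.2]
gripper_width: 0.064
grasp_force: 0.0
```

```bash
python3 - <<'E'
from h import *
goto([.595,.038,.25],3.387)
E
```

```text
pos [ 0.5725 -0.0529  0.2533] rpy [-3.1403 -0.0045  2.6021] q [ 0.03  0.31  0.02  1.72 -0.01  1.11  1.08] t 18.78
linear [0.1369 0.4475 0.0163] turn [ 7.000e-04 -6.100e-03 -9.994e-01]
```

>>> move_arm --rows '[{"linear": [0.03, 0.08, 0], "turn": [0, 0, -0.12], "claw": 0.4}, {"linear": [0.06, 0.18, 0], "turn": [0, 0, -0.26], "claw": 0.4}, {"linear": [0.09, 0.28, 0], "turn": [0, 0, -0.4], "claw": 0.4}, {"linear": [0.12, 0.38, 0.01], "turn": [0, 0, -0.54], "claw": 0.4}, {"linear": [0.137, 0.44, 0.016], "turn": [0, 0, -0.68], "claw": 0.4}, {"linear": [0.137, 0.447, 0.016], "turn": [0, 0, -0.82], "claw": 0.4}, {"linear": [0.137, 0.447, 0.016], "turn": [0, 0, -0.94], "claw": 0.4}, {"linear": [0.137, 0.447, 0.016], "turn": [0, 0, -0.998], "claw": 0.4}, {"linear": [0.137, 0.447, 0.016], "turn": [0, 0, -0.998], "claw": 0.4}, {"linear": [0.137, 0.447, 0.016], "turn": [0, 0, -0.998], "claw": 0.4}, {"linear": [0.137, 0.447, 0.016], "turn": [0, 0, -0.998], "claw": 0.4}]'

```text
t: 19.7
eef_pos: [0.5965, 0.0357, 0.2516]
orientation: [3.141, -0.002, -2.905]
wrist_force: [0.4, -0.1, 0.3]
gripper_width: 0.0552
grasp_force: 0.0
```

```bash
python3 - <<'E'
from h import *
import cv2,pickle
s=arm.read_state();m=arm.camera_model("wrist");a=arm.capture("wrist");pickle.dump((s,m),open("m10.pkl","wb"));cv2.imwrite("pics/w10r.png",a)
c=np.array([.535,.023,.003]);R=Ro.from_euler("z",.245)
pl=lambda P,col:cv2.polylines(a,[np.array([proj("",c+R.apply(p),m) for p in P]).round().astype(np.int32)],True,col,1)
pl([(x,y,.127) for x,y in((.037,.007),(.037,-.007),(-.037,-.007),(-.037,.007))],(0,255,0))
t=np.linspace(0,6.28,50)
for r,z,o in((.074,.027,(0,0)),(.018,.028,(0,.098)),(.018,.028,(0,-.098))): pl([(o[0]+r*np.cos(x),o[1]+r*np.sin(x),z) for x in t],(255,255,0))
cv2.imwrite("pics/w10.png",a);goto([.535,.023,.16],3.387)
E
```

```text
pos [0.5966 0.0355 0.2519] rpy [ 3.1412e+00 -1.1000e-03 -2.9045e+00] q [ 0.01  0.36 -0.15  1.67  0.06  1.12  1.66] t 19.75
linear [0.3138 0.0113 0.4598] turn [ 0.0005 -0.0014 -0.0106]
```

View pics/w10.png

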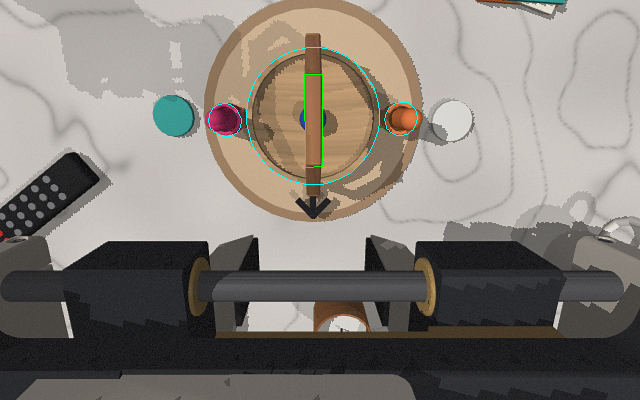

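>>> move_arm --rows '[{"linear": [0.1, 0.004, 0], "turn": [0, 0, -0.01], "claw": 0.4}, {"linear": [0.22, 0.008, 0], "turn": [0, 0, -0.01], "claw": 0.4}, {"linear": [0.29, 0.011, 0.05], "turn": [0, 0, -0.01], "claw": 0.4}, {"linear": [0.312, 0.011, 0.15], "turn": [0, 0, -0.01], "claw": 0.4}, {"linear": [0.314, 0.011, 0.3], "turn": [0, 0, -0.01], "claw": 0.4}, {"linear": [0.314, 0.011, 0.4], "turn": [0, 0, -0.01], "claw": 0.4}, {"linear": [0.314, 0.011, 0.46], "turn": [0, 0, -0.01], "claw": 0.4}, {"linear": [0.314, 0.011, 0.46], "turn": [0, 0, -0.01], "claw": 0.4}, {"linear": [0.314, 0.011, 0.46], "turn": [0, 0, -0.01], "claw": 0.4}, {"linear": [0.314, 0.011, 0.46], "turn": [0, 0, -0.01], "claw": 0.4}, {"linear": [0.314, 0.011, 0.46], "turn": [0, 0, -0.01], "claw": 0.4}]'

```text
t: 20.67
eef_pos: [0.5366, 0.0227, 0.1618]
orientation: [-3.141, 0.002, -2.895]
wrist_force: [-0.2, -0.4, -0.3]
gripper_width: 0.0548
grasp_force: 0.0
```

```bash
python3 - <<'E'
from h import *
goto([.535,.023,.102],3.387)
E
```

```text
pos [0.5366 0.0227 0.1618] rpy [-3.1412e+00  2.3000e-03 -2.8954e+00] q [ 0.03  0.35 -0.15  1.91  0.07  0.89  1.67] t 20.67
linear [0.008  0.0037 0.2989] turn [-0.0005  0.0029  0.001 ]
```

>>> move_arm --rows '[{"linear": [0.005, 0.003, 0.06], "turn": [0, 0, 0], "claw": 0.5}, {"linear": [0.005, 0.003, 0.12], "turn": [0, 0, 0], "claw": 0.5}, {"linear": [0.005, 0.003, 0.18], "turn": [0, 0, 0], "claw": 0.5}, {"linear": [0.005, 0.003, 0.24], "turn": [0, 0, 0], "claw": 0.5}, {"linear": [0.005, 0.003, 0.28], "turn": [0, 0, 0], "claw": 0.5}, {"linear": [0.005, 0.003, 0.295], "turn": [0, 0, 0], "claw": 0.5}, {"linear": [0.005, 0.003, 0.298], "turn": [0, 0, 0], "claw": 0.5}, {"linear": [0.005, 0.003, 0.298], "turn": [0, 0, 0], "claw": 0.6}, {"linear": [0.005, 0.003, 0.298], "turn": [0, 0, 0], "claw": 0.7}, {"linear": [0.005, 0.003, 0.298], "turn": [0, 0, 0], "claw": 0.75}, {"linear": [0.005, 0.003, 0.298], "turn": [0, 0, 0], "claw": 0.78}, {"linear": [0.005, 0.003, 0.298], "turn": [0, 0, 0], "claw": 0.78}, {"linear": [0.005, 0.003, 0.298], "turn": [0, 0, 0], "claw": 0.78}]' --force 8

```text
t: 21.75
eef_pos: [0.5346, 0.0229, 0.1012]
orientation: [-3.142, 0.0, -2.895]
wrist_force: [0.2, -0.6, -0.1]
gripper_width: 0.0205
grasp_force: 0.0
```

```bash
python3 - <<'E'
from h import *
goto([.535,.023,.102],3.387)
E
```

```text
pos [0.5346 0.0229 0.1012] rpy [-3.1416e+00  4.0000e-04 -2.8951e+00] q [ 0.02  0.43 -0.14  1.95  0.09  0.76  1.65] t 21.75
linear [-0.0021  0.0002 -0.0042] turn [-0.      0.0005  0.0014]
```

>>> move_arm --rows '[{"linear": [0, 0, 0], "turn": [0, 0, 0], "claw": 0.81}, {"linear": [0, 0, 0], "turn": [0, 0, 0], "claw": 0.83}, {"linear": [0, 0, 0], "turn": [0, 0, 0], "claw": 0.85}, {"linear": [0, 0, 0], "turn": [0, 0, 0], "claw": 0.87}, {"linear": [0, 0, 0], "turn": [0, 0, 0], "claw": 1}, {"linear": [0, 0, 0], "turn": [0, 0, 0], "claw": 1}, {"linear": [0, 0, 0], "turn": [0, 0, 0], "claw": 1}, {"linear": [0, 0, 0], "turn": [0, 0, 0], "claw": 1}]' --force 8

```text
t: 22.42
eef_pos: [0.5346, 0.0226, 0.101]
orientation: [-3.141, 0.0, -2.895]
wrist_force: [1.1, -2.5, 0.7]
gripper_width: 0.0141
grasp_force: 8.0
```

>>> move_arm --rows '[{"linear": [0, 0, 0], "turn": [0, 0, 0], "claw": 1}, {"linear": [0, 0, 0], "turn": [0, 0, 0], "claw": 1}, {"linear": [0, 0, 0], "turn": [0, 0, 0], "claw": 1}, {"linear": [0, 0, 0], "turn": [0, 0, 0], "claw": 1}, {"linear": [0, 0, 0], "turn": [0, 0, 0], "claw": 1}]' --force 40

```text
t: 22.83
eef_pos: [0.5345, 0.0228, 0.1009]
orientation: [-3.142, 0.0, -2.895]
wrist_force: [1.6, -2.6, 0.6]
gripper_width: 0.0134
grasp_force: 40.0
```

```bash
python3 - <<'E'
from h import *
goto([.535,.023,.102],3.387)
arm.capture("scene")
for n in("ball","tray"): print(n,[(d["box"],d["conf"]) for d in arm.recognise("scene",n)[:1]])
print(proj("scene",[.535,.023,.03]))
E
```

```text
pos [0.5345 0.0228 0.1009] rpy [-3.1415e+00  1.0000e-04 -2.8951e+00] q [ 0.02  0.43 -0.14  1.95  0.09  0.76  1.65] t 22.83
linear [-0.0026  0.0004 -0.0053] turn [-0.0001  0.0001  0.0014]
ball []
tray [([256.7, 171.3, 337.7, 235.6], 0.98)]
[298.49943085 197.62482993]
```

>>> move_arm --rows '[{"linear": [0, 0, -0.001], "turn": [0, 0, 0], "claw": 1}, {"linear": [0, 0, -0.004], "turn": [0, 0, 0], "claw": 1}, {"linear": [0, 0, -0.012], "turn": [0, 0, 0], "claw": 1}, {"linear": [0, 0, -0.026], "turn": [0, 0, 0], "claw": 1}, {"linear": [0, 0, -0.047], "turn": [0, 0, 0], "claw": 1}, {"linear": [0, 0, -0.073], "turn": [0, 0, 0], "claw": 1}, {"linear": [0, 0, -0.106], "turn": [0, 0, 0], "claw": 1}, {"linear": [0, 0, -0.143], "turn": [0, 0, 0], "claw": 1}, {"linear": [0, 0, -0.183], "turn": [0, 0, 0], "claw": 1}, {"linear": [0, 0, -0.225], "turn": [0, 0, 0], "claw": 1}, {"linear": [0, 0, -0.267], "turn": [0, 0, 0], "claw": 1}, {"linear": [0, 0, -0.307], "turn": [0, 0, 0], "claw": 1}, {"linear": [0, 0, -0.344], "turn": [0, 0, 0], "claw": 1}, {"linear": [0, 0, -0.377], "turn": [0, 0, 0], "claw": 1}, {"linear": [0, 0, -0.403], "turn": [0, 0, 0], "claw": 1}, {"linear": [0, 0, -0.424], "turn": [0, 0, 0], "claw": 1}, {"linear": [0, 0, -0.438], "turn": [0, 0, 0], "claw": 1}, {"linear": [0, 0, -0.446], "turn": [0, 0, 0], "claw": 1}, {"linear": [0, 0, -0.449], "turn": [0, 0, 0], "claw": 1}, {"linear": [0, 0, -0.45], "turn": [0, 0, 0], "claw": 1}]'

```text
t: 24.65
eef_pos: [0.5343, 0.0228, 0.1907]
orientation: [3.141, -0.0, -2.895]
wrist_force: [-0.5, -0.4, -4.1]
gripper_width: 0.0139
grasp_force: 40.0
```

```bash
cat > chk.py <<'E'
from h import *
import cv2
def chk(tag):
    s=arm.read_state();cz=s["eef_pos"][2]-.0979  # tray underside
    yaw=s["orientation"][2]+np.pi
    c=np.array([s["eef_pos"][0],s["eef_pos"][1],cz]);Rz=Ro.from_euler("z",yaw)
    print("t",round(s["t"],2),"c",c.round(4),"rpy",s["orientation"].round(4) if hasattr(s["orientation"],"round") else s["orientation"],"w",round(s["gripper_width"],4),"g",s["grasp_force"],"F",np.round(s["wrist_force"],1),"q7",round(s["joint_positions"][6],2))
    for cam in("scene","top"):
        a=arm.capture(cam);cv2.imwrite(f"pics/{tag}_{cam}.png",a);H,S,V=cv2.split(cv2.cvtColor(a,cv2.COLOR_BGR2HSV))
        def blob(k,X,z):
            u=proj(cam,X);x,y=u.round().astype(int);w=15
            ys,xs=np.nonzero(k[y-w:y+w,x-w:x+w])
            return (len(xs),)+((np.array([xs.mean()+x-w,ys.mean()+y-w])-u).round(1),) if len(xs) else 0
        print(cam,"ball",blob((H>100)&(H<128)&(S>140)&(V>60),c+[0,0,.027],0),"or",blob((H>4)&(H<14)&(S>150),c+Rz.apply([0,.098,.045]),0),"pk",blob((H>155)&(H<178)&(S>120),c+Rz.apply([0,-.098,.045]),0))
E
python3 -c "
from chk import *
chk('a')"
```

```text
t 24.65 c [0.5343 0.0228 0.0928] rpy [ 3.1415e+00 -4.0000e-04 -2.8951e+00] w 0.0139 g 39.992040395736694 F [-0.5 -0.4 -4.1] q7 1.67
scene ball (86, array([-0. , -0.8])) or (214, array([0.4, 3.2])) pk (268, array([0.9, 3.9]))
top ball 0 or (62, array([-2.9,  2.4])) pk 0
```

```bash
python3 - <<'E'
from h import *
import cv2,pickle
for f,p,u in(("pics/w9.png",pickle.load(open("m9.pkl","rb")),(308,173)),("pics/w10r.png",pickle.load(open("m10.pkl","rb"))[1],(173,116))):
    H,S,V=cv2.split(cv2.cvtColor(cv2.imread(f),cv2.COLOR_BGR2HSV));k=((H>75)&(H<98)&(S>100)).astype(np.uint8)
    n,l,st,c=cv2.connectedComponentsWithStats(k);i=min((i for i in range(1,n) if st[i,4]>200),key=lambda i:np.linalg.norm(c[i]-u))
    X=ray("",c[i],.007,p);d=X[:2]-[.5345,.0228];print(c[i],X.round(4),np.hypot(*d),np.arctan2(d[1],d[0]))
E
```

```text
[308.10534846 172.4821718 ] [ 0.5701 -0.1377  0.007 ] 0.1643584511732281 -1.352622394794881
[173.20820896 115.2858209 ] [ 0.5696 -0.1376  0.007 ] 0.164206533491652 -1.355614785366502
```

>>> move_arm --rows '[{"linear": [0, 0, 0], "turn": [0, 0, 0.001], "claw": 1}, {"linear": [0, 0, 0], "turn": [0, 0, 0.006], "claw": 1}, {"linear": [0, 0, 0], "turn": [0, 0, 0.018], "claw": 1}, {"linear": [0, 0, 0], "turn": [0, 0, 0.039], "claw": 1}, {"linear": [0, 0, 0], "turn": [0, 0, 0.07], "claw": 1}, {"linear": [0, 0, 0], "turn": [0, 0, 0.11], "claw": 1}, {"linear": [0, 0, 0], "turn": [0, 0, 0.159], "claw": 1}, {"linear": [0, 0, 0], "turn": [0, 0, 0.215], "claw": 1}, {"linear": [0, 0, 0], "turn": [0, 0, 0.275], "claw": 1}, {"linear": [0, 0, 0], "turn": [0, 0, 0.339], "claw": 1}, {"linear": [0, 0, 0], "turn": [0, 0, 0.402], "claw": 1}, {"linear": [0, 0, 0], "turn": [0, 0, 0.462], "claw": 1}, {"linear": [0, 0, 0], "turn": [0, 0, 0.518], "claw": 1}, {"linear": [0, 0, 0], "turn": [0, 0, 0.567], "claw": 1}, {"linear": [0, 0, 0], "turn": [0, 0, 0.607], "claw": 1}, {"linear": [0, 0, 0], "turn": [0, 0, 0.638], "claw": 1}, {"linear": [0, 0, 0], "turn": [0, 0, 0.659], "claw": 1}, {"linear": [0, 0, 0], "turn": [0, 0, 0.671], "claw": 1}, {"linear": [0, 0, 0], "turn": [0, 0, 0.676], "claw": 1}, {"linear": [0, 0, 0], "turn": [0, 0, 0.677], "claw": 1}]'

```text
t: 26.42
eef_pos: [0.5344, 0.0229, 0.1909]
orientation: [-3.142, -0.0, 2.856]
wrist_force: [0.7, 0.5, -3.3]
gripper_width: 0.0137
grasp_force: 40.0
```

```bash
python3 -c "
from chk import *
chk('b')"
```

```text
t 26.42 c [0.5344 0.0229 0.093 ] rpy [-3.1416e+00 -1.0000e-04  2.8564e+00] w 0.0137 g 39.99223530292511 F [ 0.7  0.5 -3.3] q7 1.17
scene ball (38, array([ 2.4, -0.8])) or (205, array([-0.5,  4. ])) pk (245, array([0.9, 4. ]))
top ball 0 or (1, array([ 14.1, -11.8])) pk 0
```

Teal lies at 164 mm, bearing −1.354; everything is steady. Continue turning.

>>> move_arm --rows '[{"linear": [0, 0, 0], "turn": [0, 0, 0.001], "claw": 1}, {"linear": [0, 0, 0], "turn": [0, 0, 0.006], "claw": 1}, {"linear": [0, 0, 0], "turn": [0, 0, 0.018], "claw": 1}, {"linear": [0, 0, 0], "turn": [0, 0, 0.039], "claw": 1}, {"linear": [0, 0, 0], "turn": [0, 0, 0.07], "claw": 1}, {"linear": [0, 0, 0], "turn": [0, 0, 0.11], "claw": 1}, {"linear": [0, 0, 0], "turn": [0, 0, 0.159], "claw": 1}, {"linear": [0, 0, 0], "turn": [0, 0, 0.215], "claw": 1}, {"linear": [0, 0, 0], "turn": [0, 0, 0.275], "claw": 1}, {"linear": [0, 0, 0], "turn": [0, 0, 0.339], "claw": 1}, {"linear": [0, 0, 0], "turn": [0, 0, 0.402], "claw": 1}, {"linear": [0, 0, 0], "turn": [0, 0, 0.462], "claw": 1}, {"linear": [0, 0, 0], "turn": [0, 0, 0.518], "claw": 1}, {"linear": [0, 0, 0], "turn": [0, 0, 0.567], "claw": 1}, {"linear": [0, 0, 0], "turn": [0, 0, 0.607], "claw": 1}, {"linear": [0, 0, 0], "turn": [0, 0, 0.638], "claw": 1}, {"linear": [0, 0, 0], "turn": [0, 0, 0.659], "claw": 1}, {"linear": [0, 0, 0], "turn": [0, 0, 0.671], "claw": 1}, {"linear": [0, 0, 0], "turn": [0, 0, 0.676], "claw": 1}, {"linear": [0, 0, 0], "turn": [0, 0, 0.677], "claw": 1}]'

```text
t: 28.18
eef_pos: [0.5344, 0.0229, 0.1909]
orientation: [3.142, -0.0, 2.325]
wrist_force: [-0.8, 1.2, -4.6]
gripper_width: 0.0138
grasp_force: 40.0
```

>>> move_arm --rows '[{"linear": [0, 0, 0], "turn": [0, 0, 0.001], "claw": 1}, {"linear": [0, 0, 0], "turn": [0, 0, 0.006], "claw": 1}, {"linear": [0, 0, 0], "turn": [0, 0, 0.018], "claw": 1}, {"linear": [0, 0, 0], "turn": [0, 0, 0.039], "claw": 1}, {"linear": [0, 0, 0], "turn": [0, 0, 0.07], "claw": 1}, {"linear": [0, 0, 0], "turn": [0, 0, 0.11], "claw": 1}, {"linear": [0, 0, 0], "turn": [0, 0, 0.159], "claw": 1}, {"linear": [0, 0, 0], "turn": [0, 0, 0.215], "claw": 1}, {"linear": [0, 0, 0], "turn": [0, 0, 0.275], "claw": 1}, {"linear": [0, 0, 0], "turn": [0, 0, 0.339], "claw": 1}, {"linear": [0, 0, 0], "turn": [0, 0, 0.402], "claw": 1}, {"linear": [0, 0, 0], "turn": [0, 0, 0.462], "claw": 1}, {"linear": [0, 0, 0], "turn": [0, 0, 0.518], "claw": 1}, {"linear": [0, 0, 0], "turn": [0, 0, 0.567], "claw": 1}, {"linear": [0, 0, 0], "turn": [0, 0, 0.607], "claw": 1}, {"linear": [0, 0, 0], "turn": [0, 0, 0.638], "claw": 1}, {"linear": [0, 0, 0], "turn": [0, 0, 0.659], "claw": 1}, {"linear": [0, 0, 0], "turn": [0, 0, 0.671], "claw": 1}, {"linear": [0, 0, 0], "turn": [0, 0, 0.68], "claw": 1}, {"linear": [0, 0, 0], "turn": [0, 0, 0.681], "claw": 1}]'

```text
t: 29.85
eef_pos: [0.5344, 0.0229, 0.1909]
orientation: [3.142, -0.0, 1.79]
wrist_force: [-0.3, -0.3, -3.6]
gripper_width: 0.0135
grasp_force: 40.0
```

>>> move_arm --rows '[{"linear": [0, 0, 0], "turn": [0, 0, 0], "claw": 1}, {"linear": [0, 0, 0], "turn": [0, 0, 0], "claw": 1}, {"linear": [0, 0, 0], "turn": [0, 0, 0], "claw": 1}, {"linear": [0, 0, 0], "turn": [0, 0, 0], "claw": 1}, {"linear": [0, 0, 0], "turn": [0, 0, 0], "claw": 1}, {"linear": [0, 0, 0], "turn": [0, 0, 0], "claw": 1}]'

```text
t: 30.35
eef_pos: [0.5345, 0.0228, 0.1909]
orientation: [3.142, -0.0, 1.79]
wrist_force: [0.1, 0.0, -4.6]
gripper_width: 0.0137
grasp_force: 40.0
```

```bash
python3 - <<'E'
from chk import *
chk('c')
# ball and arrow in the wrist view
s=arm.read_state();m=arm.camera_model("wrist");a=arm.capture("wrist");cv2.imwrite("pics/c_w.png",a)
c=np.array([*s["eef_pos"][:2],s["eef_pos"][2]-.0979]);yaw=s["orientation"][2]-np.pi
H,S,V=cv2.split(cv2.cvtColor(a,cv2.COLOR_BGR2HSV))
k=(H>100)&(H<128)&(S>140);print("wrist ball px",proj("",c+[0,0,.027],m),[(d["box"],round(d["conf"],2)) for d in arm.recognise("wrist","ball")[:1]])
d=np.array([.57,-.1377])-c[:2];print("yaw tray",yaw,"teal bearing",np.arctan2(d[1],d[0]))
E
```

```text
t 30.35 c [0.5345 0.0228 0.093 ] rpy [ 3.1415 -0.      1.7898] w 0.0137 g 39.992024302482605 F [ 0.1  0.  -4.6] q7 0.17
scene ball (84, array([ 0.3, -0.7])) or (288, array([0.3, 3.5])) pk (73, array([-0.2, -1.7]))
top ball 0 or 0 pk 0
wrist ball px [310.83397098 214.33421851] [([291.5, 205.9, 329.1, 218.2], 0.66)]
yaw tray -1.3517165799489392 teal bearing -1.3529035881047724
```

```bash
python3 -c "
from rig import arm
print(arm.job_done())"
```

```text
the job is handed in; nothing more can be done
None
```

The job is handed in; the hand-in call returned no verdict. At the last check both pawns stood in their own pockets, and the tray was held level about 9 cm up, its arrow within 0.002 rad of the teal token's bearing and the ball at the dish centre.

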